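# Stand the fallen cleaner bottle against its stop

### The job

The square cleaner bottle has fallen over on the bench: set it down upright, without dropping it, on the low aluminium stand, at the end farthest from the stop plate. Then ease it along the middle of the stand until its flat side just touches the upright stop plate, without pushing the plate out of its setting. Leave the bottle standing there, square against the plate, and do not disturb the other things on the bench.

Things in the scene. Friction and masses are not known exactly. Their poses are not given: they have to be found in the camera images.
- bottle: square white plastic bottle, black cap, 160 mm tall, 0.2 to 0.45 kg. Body 56 x 56 mm up to 116 mm, shoulder to 130, neck 26 mm and cap (140 to 160 mm) 32 mm in diameter. Origin: centre of the underside; z runs from there to the cap, x and y square to the flat sides. Centre of mass about 65 mm up. Starts lying on a flat side (origin 28 mm above the bench), cap roughly towards the robot.
- stand: low fixed aluminium plate, 240 mm long (its x) by 130 mm wide (its y), flat top 12 mm above the bench; thin rims along both long sides, inner faces 65 mm from the middle line, 6 mm higher than the top. Origin: centre of the underside. +x points along it away from the robot, towards the stop plate; Smooth: things slide on it with friction about 0.2; pushed above some 100 mm up, a bottle may tip.
- stand_top (a point): centre of the stand's top surface, axes as the stand's
- stop_face (a point): bottom middle of the stop plate's face that the bottle must touch, at the height of the stand's top; axes as the stand's, the face looks along -x. The upright steel plate is 100 mm wide, 50 mm high, 5 mm thick, its foot reaching 38 mm behind the face. Held by friction only: it slips along the stand's x when pushed with about 18 N.
- stop (a joint): position of the stop plate along the stand's +x, m. Its face is 5 mm + this value beyond the stand's centre.
- jar: bystander: closed glass jar 68 mm in diameter, 85 mm tall, on the bench; origin: centre of the underside
- shaft: bystander: steel shaft 190 mm long with two 32 mm collars, lying on the bench; origin: under its middle, long axis x
- screwdriver: bystander: screwdriver 200 mm long lying on the bench; long axis x
Things that resemble listed ones, but are neither listed nor needed, are in the scene too. Of the things shaped like the bottle, the white one is meant.

How it is judged (in metres and radians):
On the way, in this order (a step that is already met when the one before it is completed fails the run):
1. the bottle stands upright (within 0.1 rad) on the stand, within 40 mm of its middle line, with at least 20 mm between it and the stop plate (angle between bottle's own z axis and vertical below 0.1 rad and z of bottle in the frame of stand_top between -0.003 and 0.003 m and contact force between bottle and stand above 0.5 N and y of bottle in the frame of stand_top between -0.04 and 0.04 m and x of bottle in the frame of stop_face below -0.048 m and x of bottle in the frame of stand_top above -0.12 m), for 0.2 s.
2. the standing bottle touches the stop plate (angle between bottle's own z axis and vertical below 0.1 rad and contact force between bottle and stop above 0.3 N).
At the end, for the whole second after the job is handed in: Bottle released, still and upright (0.05 rad) on the stand, within 30 mm of its middle line, a flat side against the stop plate (gap at most 4 mm, square within 0.09 rad); stop plate within 5 mm of its start; other things within 30 mm of theirs (angle between bottle's own z axis and vertical below 0.05 rad and z of bottle in the frame of stand_top between -0.003 and 0.003 m and contact force between bottle and stand above 0.5 N and y of bottle in the frame of stand_top between -0.03 and 0.03 m and x of bottle in the frame of stop_face between -0.032 and -0.024 m and (angle between the x axis of bottle and the x axis of stand, either way round below 0.09 rad or angle between the y axis of bottle and the x axis of stand, either way round below 0.09 rad) and distance of stop_face from where it was at the start of the episode below 0.005 m and linear speed of bottle below 0.02 m/s and angular speed of bottle below 0.1 rad/s); the robot touches nothing.
It fails at once if the stop plate is pushed more than 5 mm out of its setting (distance of stop_face from where it was at the start of the episode above 0.005 m).
It fails at once if the bottle is dropped or banged onto the stand (more than 60 N) (contact force between bottle and stand above 60 N).
It fails at once if the jar, the shaft or the screwdriver is moved more than 30 mm (distance of any of jar, shaft, screwdriver from where it was at the start of the episode above 0.03 m).
It also fails if it takes over 45 s, if anything falls off the work surface, if the arm or the gripper's body presses on something with over 40 N, if the wrist force passes 120 N, or if a joint passes its speed limit or range.

### The arm

A 6-joint arm with a two-finger parallel gripper is mounted at the origin on the work surface. World frame = base frame: x ahead of the robot, y to its left, z up, the work surface at z = 0. Lengths are in mm, angles in rad, forces in N, time in s.
With the tool pointing down it reaches from about 325 to 875 mm from the base axis. Payload 4.4 kg.
Tool frame: the origin (TCP) lies where the fingers leave the gripper's body, on its centre line; the fingertips stand 73 mm ahead of it and the grasp point (between the pads) lies 54 mm ahead of it; y points along the fingers, z is the direction in which the jaws open and shut, and the axes are right-handed (so a half turn about y gives the same grasp; the last joint's range is limited). The gripper opens to 85 mm and grips with 20 to 120 N. Pads are 22 mm wide; open, the fingers measure 114 mm over their backs; the gripper's body (76 mm by 85 mm) begins 54 mm behind the grasp point. The pads swing forward as they close: fully open they stand 13 mm farther back than shut.
Start: joints at [-1.306, 0.207, 1.542, -0, 1.393, -0.15], TCP at [232.243, -526.014, 303.882] pointing down, gripper open.
Joint ranges: [-2.73, 2.73], [-0.86, 2.22], [0.23, 2.46], [-1.11, 4.25], [0.08, 2.63], [-2.82, 2.82]. Speed limits (rad/s): [2.79, 2.79, 3.14, 3.14, 3.14, 3.14].

### API

Orientations are given as a unit quaternion [x, y, z, w].
In Python, from cell import arm gives the robot as it stands.
- The arm moves only by the tool send_rows, never from a script. Its argument "targets" is a list of rows, each an object of numbers: "tx", "ty", "tz": the shift along the tool's x, y, z in units of 0.75 m (1.0 is 0.75 m); "ax", "ay", "az": the turn, a rotation vector about the tool's x, y, z in units of 45 degrees (1.0 is 45 degrees); "hand": the opening, from 0 (shut) to 1 (fully open). A call has 1 to 8 rows; each row is the pose to reach, as a shift and turn from the pose measured when the call began, along the tool's axes at that moment; what a row does not reach only later rows make up. A row lasts 1/8 s, in which the tool goes at most 62.5 mm and 10.7 degrees, less where a joint would pass 70% of its speed; a pose out of reach is approached as far as the arm can. A call with a number of a shift or a turn outside -1 to 1 is refused whole. A call with a gripper value outside its range is refused whole. The fingers move at their own pace and stop on an object; "force" is the grip in N (left out, the last holds). Time passes only in rows, so rows that repeat a pose let the fingers close. It gives the time, the measured TCP pose, the force and the opening at its end, in the units of the state.
- arm.get_state(): the state, without advancing time (a new reading comes with each control period).
- arm.get_image(name): name is "scene" or "side" or "wrist"; returns (picture, depth): 480x640x3 uint8, red, green, blue; 480x640 float32, mm along the optical axis (not along the pixel's ray), 0 where there is no reading.
- arm.camera_params(name): a dict with "intrinsics" (3x3 intrinsics, pixels), "origin" and "rotation" of the camera in the world. Camera axes: x right, y up, looking along -z (the intrinsics and any distortion apply to the point x, -y, -z); pixel columns grow to the right and rows downward; lengths in mm; the calibration is good to about 2 mm. The wrist camera is an equidistant fisheye: a pixel r from the principal point sees the ray r / f radians off the axis. A picture is of the moment at which its call begins: read the wrist's pose just before it. camera_params takes no time and is no camera call; for the wrist camera it gives the pose at the moment of the call.
- arm.close_job(): hands the job in, once; it reports no verdict.
The state is a dict: "clock": time; "qpos": joint angles; "qd": joint speeds; "joint_efforts": joint torques, N m; "position": TCP position; "ee_rot": TCP orientation; "force": force on the tool from outside, world axes, zero at the start; "torque": the same for the moment, N m; "gripper_width": opening from 0.0 (shut) to 1.0 (fully open).
Only numpy, scipy, OpenCV 4.12 (cv2) and the standard library are available. Lean on these libraries where they do the work, as an engineer would, in place of code of your own. Each camera call takes 0.05 s, during which the arm holds its last target. There are 200 camera calls.

## Working session

There is one attempt and no reset: what is moved stays moved. The work goes in short steps, Python scripts to look and compute and a tool call to move; the robot and the scene stay as the last step left them, time stands still between calls to the robot, and variables do not carry over. Pictures are saved under pics/ and viewed, about 8 in all and at most 12, crops included, and the job is handed in when it is done.

Besides the shell and the picture viewer there is one more tool, called after "Call:" as name([rows], argument=value, ...), one row to a line, values as JSON. send_rows: Moves the arm, as the interface text tells. Its arguments: {"type":"object","properties":{"targets":{"type":"array"},"force":{"type":"number"}},"required":["targets"]}

```bash
mkdir -p pics; ls
python3 - <<'E'
from cell import arm
import cv2,numpy as np
s=arm.get_state();print(s)
for n in ["scene","side"]:
    im,d=arm.get_image(n);p=arm.camera_params(n);print(n,p)
    cv2.imwrite(f"pics/{n}0.png",im[:,:,::-1]);np.savez(f"{n}0.npz",im=im,d=d,K=p["intrinsics"],o=p["origin"],R=p["rotation"])
E
```

```text
pics
{'clock': 0.0, 'qpos': array([-1.30552114e+00,  2.07453692e-01,  1.54294934e+00, -2.60232767e-06,
        1.39348957e+00, -1.50502905e-01]), 'qd': array([-8.15041538e-04, -7.34118545e-04, -7.37537223e-04,  1.51702654e-03,
       -1.38768070e-04,  3.11921805e-05]), 'joint_efforts': array([-1.20175741e-04, -3.83035469e+01, -2.91598284e+01, -1.60213094e-04,
        1.06751613e-02, -8.33794729e-06]), 'position': array([ 232.07566239, -525.44465234,  302.70862164]), 'ee_rot': array([-0.14599081,  0.69269318, -0.69106966,  0.14589573]), 'force': array([0.75225042, 0.37426944, 0.0358334 ]), 'torque': array([0.00307518, 0.00930491, 0.02895563]), 'gripper_width': 0.9964733857526282}
scene {'intrinsics': array([[450.14492134,   0.        , 317.26035009],
       [  0.        , 450.14492134, 239.60734883],
       [  0.        ,   0.        ,   1.        ]]), 'origin': array([1099.03392624, -329.37470706, 1055.55251319]), 'rotation': array([0.25624091, 0.13855997, 0.47932523, 0.82788227])}
side {'intrinsics': array([[546.22695919,   0.        , 327.2489527 ],
       [  0.        , 546.22695919, 243.50723241],
       [  0.        ,   0.        ,   1.        ]]), 'origin': array([  22.76419044, 1072.00137426,  926.01909435]), 'rotation': array([-0.09428749,  0.4380639 ,  0.86955011, -0.20758732])}
```

View pics/scene0.png

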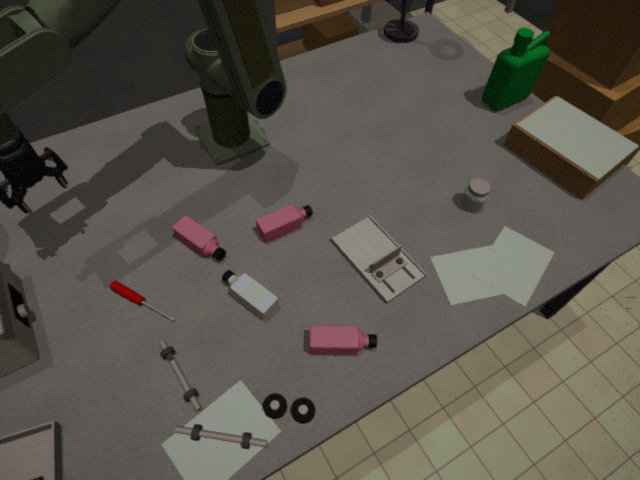

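View pics/side0.png

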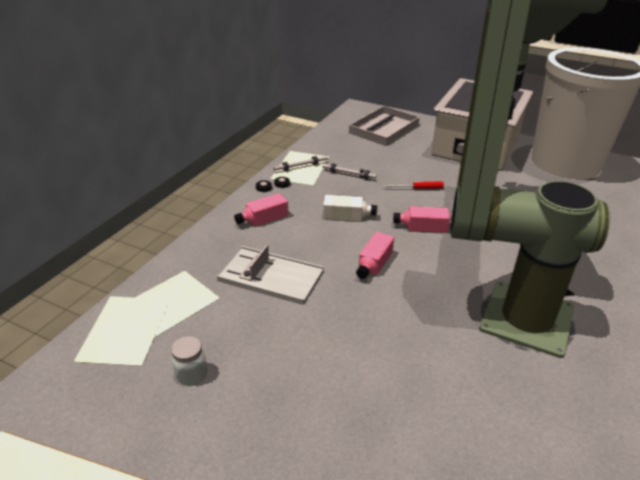

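The scene has four bottle-shaped things: white (250,293) and pink at (198,237), (284,222) and (340,340). The white one fits the description. The stand is at (378,258) with the stop plate near (385,258). Next I'll take one enlarged crop and measure.

```bash
cat > h.py <<'E'
import numpy as np,cv2
from scipy.spatial.transform import Rotation as Ro
def load(n):
    z=np.load(n);return z["im"],z["d"],z["K"],z["o"],Ro.from_quat(z["R"]).as_matrix()
def pts(d,K,o,R,m):
    v,u=np.nonzero(m&(d>0));z=d[v,u]
    c=np.stack([(u-K[0,2])/K[0,0]*z,-(v-K[1,2])/K[1,1]*z,-z],1)
    return c@R.T+o,u,v
def cast(u,v,K,o,R,h):
    u=np.asarray(u,float);v=np.asarray(v,float)
    c=np.stack([(u-K[0,2])/K[0,0],-(v-K[1,2])/K[1,1],-np.ones_like(u)],-1)@R.T
    return o+c*((h-o[2])/c[...,2])[...,None]
E
python3 - <<'E'
from h import *
im,d,K,o,R=load("scene0.npz")
cv2.imwrite("pics/crop1.png",cv2.resize(im[190:320,200:450,::-1],None,fx=3,fy=3,interpolation=cv2.INTER_CUBIC))
full=np.ones(d.shape,bool)
for nm,c in [("scene0.npz",(215,260,285,325)),("side0.npz",(315,185,385,230))]:
    im,d,K,o,R=load(nm)
    m=np.zeros(d.shape,bool);m[c[1]:c[3],c[0]:c[2]]=1
    P,u,v=pts(d,K,o,R,m)
    print(nm,"table z",np.median(P[:,2][P[:,2]<15]))
    k=P[:,2]>47
    Q=P[k];print("top z",np.median(Q[:,2]),k.sum())
    r=cv2.minAreaRect(Q[:,:2].astype(np.float32));print("top rect",r,cv2.boxPoints(r))
    k=(P[:,2]>12);Q=P[k];print("x",Q[:,0].min(),Q[:,0].max(),"y",Q[:,1].min(),Q[:,1].max())
for nm,c in [("scene0.npz",(325,210,432,305)),("side0.npz",(212,240,330,305))]:
    im,d,K,o,R=load(nm)
    m=np.zeros(d.shape,bool);m[c[1]:c[3],c[0]:c[2]]=1
    P,u,v=pts(d,K,o,R,m)
    k=(P[:,2]>8)&(P[:,2]<22);Q=P[k];r=cv2.minAreaRect(Q[:,:2].astype(np.float32));print(nm,"stand",r,cv2.boxPoints(r).tolist(),np.median(Q[:,2]))
    k=(P[:,2]>45);Q=P[k];print("plate pts",k.sum(),Q[:,:2].mean(0),Q.min(0),Q.max(0));r=cv2.minAreaRect(Q[:,:2].astype(np.float32));print(r)
E
```

```text
scene0.npz table z 1.4403047011109038
top z 56.75531102945723 1012
top rect ((571.0474243164062, -199.0985565185547), (146.55601501464844, 57.02930450439453), 21.463932037353516) [[ 492.41742 -199.375  ]
 [ 513.28534 -252.44922]
 [ 649.6774  -198.82211]
 [ 628.8095  -145.7479 ]]
x 485.33098497158426 646.8937022203042 y -244.1524604552153 -149.22131928847898
side0.npz table z 0.7300938803213626
top z 55.75372238539683 479
top rect ((559.501220703125, -199.9898681640625), (155.57762145996094, 69.0078353881836), 21.122854232788086) [[ 474.5049  -195.83694]
 [ 499.3732  -260.20813]
 [ 644.49756 -204.14279]
 [ 619.6293  -139.7716 ]]
x 480.18797826078276 638.216172037029 y -393.6179028943084 -144.3948893326351
scene0.npz stand ((630.6173706054688, 150.6650390625), (267.1199035644531, 263.17919921875), 49.35205078125) [[443.774658203125, 135.04827880859375], [643.4556884765625, -36.389129638671875], [817.4600830078125, 166.28179931640625], [617.779052734375, 337.7192077636719]] 13.94894450242441
plate pts 149 [661.43752942 152.34310791] [653.69660197 104.14128833  45.04179176] [667.24562723 204.09100975  67.6121063 ]
((660.0288696289062, 154.09698486328125), (7.330739498138428, 100.26089477539062), 4.881213665008545)
side0.npz stand ((625.29296875, 151.26031494140625), (243.63784790039062, 147.48165893554688), 6.119428634643555) [[496.3073425292969, 211.59490966796875], [512.029052734375, 64.95362854003906], [754.278564453125, 90.92572021484375], [738.556884765625, 237.56700134277344]] 12.841099885999142
plate pts 156 [653.90061046 156.62930037] [647.75201672 104.06993274  45.27750635] [662.26280689 207.04676854  67.15708717]
((655.5661010742188, 155.7329559326172), (8.895078659057617, 103.45723724365234), 4.973073482513428)
```

View pics/crop1.png

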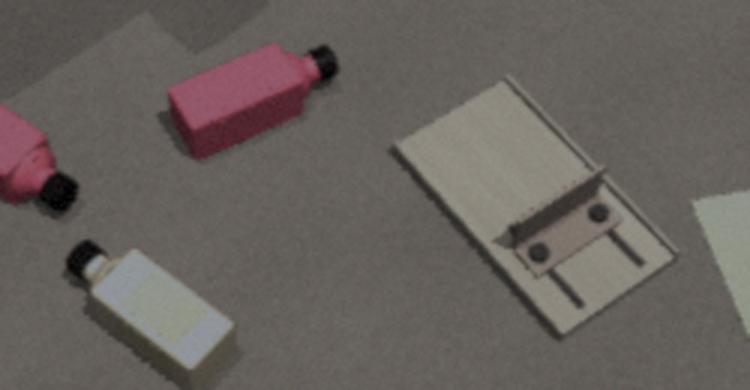

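The crop confirms the white bottle, with its cap at crop (85,258) and body at (160,310). The stand's empty end is towards the robot and the stop plate is past its middle. I'll refine both poses by casting rays at known heights from both views.

Run:
```python
from h import *
def meas(nm,c,lo,hi,h,label,col=None):
    im,d,K,o,R=load(nm)
    m=np.zeros(d.shape,bool);m[c[1]:c[3],c[0]:c[2]]=1
    P,u,v=pts(d,K,o,R,m)
    k=(P[:,2]>lo)&(P[:,2]<hi)
    mm=np.zeros(d.shape,np.uint8);mm[v[k],u[k]]=1
    mm=cv2.morphologyEx(cv2.morphologyEx(mm,cv2.MORPH_CLOSE,np.ones((3,3))),cv2.MORPH_OPEN,np.ones((3,3)) if label!="plate" else np.ones((1,1)))
    n,l,s,_=cv2.connectedComponentsWithStats(mm);i=1+np.argmax(s[1:,4]);vv,uu=np.nonzero(l==i)
    Q=cast(uu,vv,K,o,R,h)[:,:2]
    r=cv2.minAreaRect(Q.astype(np.float32));print(nm[:5],label,len(uu),np.round(r[0],1),np.round(r[1],1),round(r[2],2),np.round(cv2.boxPoints(r)).tolist())
meas("scene0.npz",(215,260,285,325),48,66,56,"bottle")
meas("side0.npz",(315,185,385,230),48,66,56,"bottle")
meas("scene0.npz",(325,210,432,305),7,24,13,"stand")
meas("side0.npz",(212,240,330,305),7,24,13,"stand")
meas("scene0.npz",(325,210,432,305),52,75,60,"plate")
meas("side0.npz",(212,240,330,305),52,75,60,"plate")
# colour-edge check of bottle: axis from cap (dark) centroid to body
for nm,c in [("scene0.npz",(215,260,285,325)),("side0.npz",(315,185,385,230))]:
    im,d,K,o,R=load(nm);s=im[c[1]:c[3],c[0]:c[2]].astype(int)
    g=s.max(2);v,u=np.nonzero(g<np.percentile(g,0.1)+25);uu=u+c[0];vv=v+c[1]
    dd=d[vv,uu];m=np.zeros(d.shape,bool);m[vv,uu]=1
    P,_,_=pts(d,K,o,R,m);k=P[:,2]>15;print(nm,"cap",k.sum(),np.median(P[k],0),P[k].min(0),P[k].max(0))
from cell import arm
s=arm.get_state();print(Ro.from_quat(s["ee_rot"]).as_matrix().round(3))
```

```text
scene bottle 1007 [ 582.8 -196.2] [125.8  57.8] 20.94 [[514.0, -192.0], [534.0, -246.0], [652.0, -201.0], [631.0, -147.0]]
side0 bottle 464 [ 572.6 -190.2] [123.3  65.2] 19.18 [[504.0, -180.0], [525.0, -241.0], [642.0, -201.0], [620.0, -139.0]]
scene stand 3709 [630.7 153.2] [246.1 148.8] 4.89 [[502.0, 217.0], [514.0, 69.0], [760.0, 90.0], [747.0, 238.0]]
side0 stand 3210 [625.6 151.3] [245.8 152.9] 5.59 [[496.0, 215.0], [511.0, 63.0], [755.0, 87.0], [740.0, 239.0]]
scene plate 113 [660.9 154. ] [  9.8 102.4] 5.63 [[651.0, 204.0], [661.0, 103.0], [671.0, 104.0], [661.0, 205.0]]
side0 plate 112 [653.9 155.6] [ 12.9 110.4] 6.93 [[641.0, 210.0], [654.0, 100.0], [667.0, 102.0], [654.0, 211.0]]
scene0.npz cap 65 [ 500.79652631 -232.52247641   43.02889403] [ 490.25182834 -243.07397477   25.18658422] [ 512.04002789 -216.75841223   48.8792329 ]
side0.npz cap 28 [ 490.50603351 -215.96799082   30.79464511] [ 483.67502599 -226.04033606   17.89797975] [ 495.92200508 -205.9816771    40.86668592]
[[-0.915 -0.001  0.404]
 [-0.404  0.002 -0.915]
 [-0.    -1.    -0.002]]
```

```bash
cat >> h.py <<'E'
def frame(yaw,dep,flip):
    """tool pointing along yaw (deg) and dep deg below horizontal, jaw axis horizontal at yaw+90*flip"""
    a,b=np.radians([yaw,dep]);y=np.array([np.cos(a)*np.cos(b),np.sin(a)*np.cos(b),-np.sin(b)])
    z=flip*np.array([-np.sin(a),np.cos(a),0]);return np.stack([np.cross(y,z),y,z],1)
def rel(s,g,Rt,back=0):
    """tool row (units) to bring grasp point, 54 ahead of the TCP, to g (less back along approach)"""
    R=Ro.from_quat(s["ee_rot"]).as_matrix();p=np.asarray(g,float)-(54+back)*Rt[:,1]
    t=R.T@(p-s["position"])/750;w=Ro.from_matrix(R.T@Rt).as_rotvec()/(np.pi/4)
    return "t",t.round(4),"a",w.round(4),"tcp",p.round(1)
def show(s):
    R=Ro.from_quat(s["ee_rot"]).as_matrix();print("t",s["clock"],"q",s["qpos"].round(2),"tcp",s["position"].round(1),"grasp",(s["position"]+54*R[:,1]).round(1),"y",R[:,1].round(3),"z",R[:,2].round(3),"F",s["force"].round(2),"w",round(s["gripper_width"],3))
E
python3 - <<'E'
from h import *
from cell import arm
s=arm.get_state();print(rel(s,[560,-202,32],frame(20.5,70,-1),110))
E
```

```text
('t', array([-0.4994,  0.1563, -0.222 ]), 'a', array([0.0154, 0.0726, 0.444 ]), 'tcp', array([ 507.5, -221.6,  186.1]))
```

Call:
send_rows([
  {"tx":-0.499,"ty":0.156,"tz":-0.222,"ax":0.015,"ay":0.073,"az":0.444,"hand":1},
  {"tx":-0.499,"ty":0.156,"tz":-0.222,"ax":0.015,"ay":0.073,"az":0.444,"hand":1},
  {"tx":-0.499,"ty":0.156,"tz":-0.222,"ax":0.015,"ay":0.073,"az":0.444,"hand":1},
  {"tx":-0.499,"ty":0.156,"tz":-0.222,"ax":0.015,"ay":0.073,"az":0.444,"hand":1},
  {"tx":-0.499,"ty":0.156,"tz":-0.222,"ax":0.015,"ay":0.073,"az":0.444,"hand":1},
  {"tx":-0.499,"ty":0.156,"tz":-0.222,"ax":0.015,"ay":0.073,"az":0.444,"hand":1},
  {"tx":-0.499,"ty":0.156,"tz":-0.222,"ax":0.015,"ay":0.073,"az":0.444,"hand":1},
  {"tx":-0.499,"ty":0.156,"tz":-0.222,"ax":0.015,"ay":0.073,"az":0.444,"hand":1},
])

```text
clock: 1.1
position: [507.4, -217.8, 184.2]
ee_rot: [-0.006, 0.709, -0.661, 0.245]
force: [0.2, 0.3, 0.4]
gripper_width: 1.0
```

Run:
```python
from h import *
from cell import arm
p=arm.camera_params("wrist");im,d=arm.get_image("wrist");print(p)
cv2.imwrite("pics/wrist1.png",im[:,:,::-1]);np.savez("wrist1.npz",im=im,d=d,K=p["intrinsics"],o=p["origin"],R=p["rotation"])
s=arm.get_state();show(s);print(rel(s,[560,-202,32],frame(20.5,70,-1),110))
```

```text
{'intrinsics': array([[371.64829954,   0.        , 315.09066779],
       [  0.        , 371.64829954, 235.04864828],
       [  0.        ,   0.        ,   1.        ]]), 'origin': array([ 549.48677576, -202.28593625,  273.68091988]), 'rotation': array([ 0.02613135, -0.01541529, -0.56780329,  0.82260498])}
t 1.15 q [-0.7   0.2   1.85  0.38  0.95  0.31] tcp [ 507.2 -219.8  185.1] grasp [ 524.3 -213.2  134.3] y [ 0.318  0.122 -0.94 ] z [ 0.354 -0.935 -0.002] F [-1.04 -0.61  0.39] w 1.0
('t', array([-0.    , -0.0014,  0.0024]), 'a', array([0.0043, 0.0032, 0.002 ]), 'tcp', array([ 507.5, -221.6,  186.1]))
```

View pics/wrist1.png

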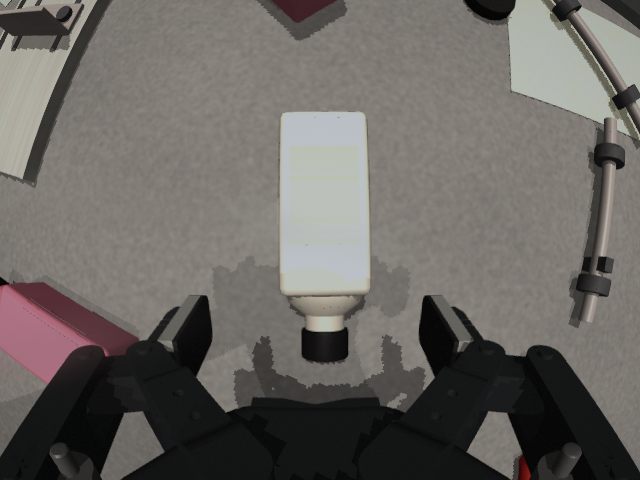

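The wrist view shows the white bottle centred between the open fingers. Its body top face runs from the base corners (281,113)/(368,112) to the shoulder corners (280,294)/(370,294), with the cap at (325,345). I'll cast these corners at z=56.

```bash
cat >> h.py <<'E'
def castw(u,v,K,o,R,h):
    p=cv2.fisheye.undistortPoints(np.array([[[u,v]]],float),K,np.zeros(4))[0,0]
    c=R@np.array([p[0],-p[1],-1]);return o+c*(h-o[2])/c[2]
E
python3 - <<'E'
from h import *
im,d,K,o,R=load("wrist1.npz")
m=((im.min(2)>140)*255).astype(np.uint8)
m[:90]=0;m[:,:240]=0;m[:,420:]=0;m[297:]=0
c=max(cv2.findContours(m,0,2)[0],key=cv2.contourArea)[:,0]
Q=np.array([castw(u,v,K,o,R,56) for u,v in c])[:,:2].astype(np.float32)
print("mask",c.min(0),c.max(0));r=cv2.minAreaRect(Q);print(r,cv2.boxPoints(r))
C=[castw(u,v,K,o,R,56)[:2] for u,v in [(281,113),(368,112),(280,294),(370,294)]];print(np.round(C,1))
b=(C[0]+C[1])/2;t=(C[2]+C[3])/2;print("len",np.linalg.norm(b-t),"base",b,"yaw",np.degrees(np.arctan2(*(b-t)[::-1])),"w",np.linalg.norm(C[0]-C[1]))
cc=castw(325,345,K,o,R,44)[:2];print("cap",cc,"h",np.linalg.norm(cc-b), "off", np.cross(b-t,cc-t)/np.linalg.norm(b-t))
E
```

```text
mask [280 111] [369 293]
((583.7405395507812, -194.009521484375), (111.40941619873047, 52.948158264160156), 21.3747501373291) [[ 522.21844 -189.6589 ]
 [ 541.5163  -238.96512]
 [ 645.26263 -198.36014]
 [ 625.9648  -149.05392]]
[[ 625.3 -149.8]
 [ 645.4 -200.3]
 [ 521.7 -189.8]
 [ 540.4 -239.4]]
len 111.53305222083803 base [ 635.34694299 -175.055498  ] yaw 20.748218894213068 w 54.41399495684317
cap [ 499.84092773 -226.70060566] h 145.0141279934438 off -0.29109970135584995<stdin>:10: DeprecationWarning: Arrays of 2-dimensional vectors are deprecated. Use arrays of 3-dimensional vectors instead. (deprecated in NumPy 2.0)
```

Run:
```python
from h import *
from cell import arm
s=arm.get_state()
for b in (40,0):print(rel(s,[560,-204,31],frame(21,70,-1),b))
```

```text
('t', array([0.0012, 0.0928, 0.0056]), 'a', array([ 0.0005, -0.0072,  0.002 ]), 'tcp', array([ 530. , -215.5,  119.3]))
('t', array([0.0011, 0.1462, 0.0056]), 'a', array([ 0.0005, -0.0072,  0.002 ]), 'tcp', array([ 542.8, -210.6,   81.7]))
```

Call:
send_rows([
  {"tx":0.001,"ty":0.05,"tz":0.005,"ay":-0.007,"hand":1},
  {"tx":0.001,"ty":0.093,"tz":0.0056,"ay":-0.007,"hand":1},
  {"tx":0.001,"ty":0.12,"tz":0.0056,"ay":-0.007,"hand":1},
  {"tx":0.001,"ty":0.146,"tz":0.0056,"ay":-0.007,"hand":1},
  {"tx":0.001,"ty":0.146,"tz":0.0056,"ay":-0.007,"hand":1},
  {"tx":0.001,"ty":0.146,"tz":0.0056,"ay":-0.007,"hand":0.8},
  {"tx":0.001,"ty":0.146,"tz":0.0056,"ay":-0.007,"hand":0.5},
  {"tx":0.001,"ty":0.146,"tz":0.0056,"ay":-0.007,"hand":0.3},
], force=70)

```text
validation failed for argument at $.ta...
```

Call:
send_rows([
  {"hand":0.3},
  {"hand":0.3},
  {"hand":0.3},
  {"hand":0.3},
], force=70)

```text
validation failed for argument at $.ta...
```

Run:
```python
from h import *
from cell import arm
s=arm.get_state();show(s);R=Ro.from_quat(s["ee_rot"]).as_matrix();print("up in tool",R.T@[0,0,1])
```

```text
t 1.15 q [-0.7   0.2   1.85  0.38  0.95  0.31] tcp [ 507.2 -219.8  185.1] grasp [ 524.3 -213.2  134.3] y [ 0.318  0.122 -0.94 ] z [ 0.354 -0.935 -0.002] F [-1.04 -0.61  0.39] w 1.0
up in tool [-0.3405422  -0.94022636 -0.00232281]
```

All seven numbers are needed in each row, so I'll resend with them filled in.

Call:
send_rows([
  {"tx":0.001,"ty":0.05,"tz":0.005,"ax":0,"ay":-0.007,"az":0,"hand":1},
  {"tx":0.001,"ty":0.093,"tz":0.0056,"ax":0,"ay":-0.007,"az":0,"hand":1},
  {"tx":0.001,"ty":0.12,"tz":0.0056,"ax":0,"ay":-0.007,"az":0,"hand":1},
  {"tx":0.001,"ty":0.146,"tz":0.0056,"ax":0,"ay":-0.007,"az":0,"hand":1},
  {"tx":0.001,"ty":0.146,"tz":0.0056,"ax":0,"ay":-0.007,"az":0,"hand":1},
  {"tx":0.001,"ty":0.146,"tz":0.0056,"ax":0,"ay":-0.007,"az":0,"hand":0.8},
  {"tx":0.001,"ty":0.146,"tz":0.0056,"ax":0,"ay":-0.007,"az":0,"hand":0.5},
  {"tx":0.001,"ty":0.146,"tz":0.0056,"ax":0,"ay":-0.007,"az":0,"hand":0.3},
], force=70)

```text
clock: 2.15
position: [543.0, -211.5, 83.3]
ee_rot: [-0.006, 0.707, -0.663, 0.247]
force: [-3.9, -2.1, 6.3]
gripper_width: 0.65
```

Call:
send_rows([
  {"tx":0,"ty":0,"tz":0,"ax":0,"ay":0,"az":0,"hand":0.3},
  {"tx":0,"ty":0,"tz":0,"ax":0,"ay":0,"az":0,"hand":0.3},
  {"tx":0,"ty":0,"tz":0,"ax":0,"ay":0,"az":0,"hand":0.3},
  {"tx":0,"ty":0,"tz":0,"ax":0,"ay":0,"az":0,"hand":0.3},
], force=70)

```text
clock: 2.65
position: [542.8, -211.5, 83.3]
ee_rot: [-0.007, 0.707, -0.663, 0.247]
force: [-4.1, -1.3, 2.2]
gripper_width: 0.651
```

Run:
```python
from h import *
from cell import arm
s=arm.get_state();show(s);R=Ro.from_quat(s["ee_rot"]).as_matrix();print("up in tool",R.T@[0,0,1])
```

```text
t 2.65 q [-0.64  0.42  1.83  0.44  0.75  0.26] tcp [ 542.8 -211.5   83.3] grasp [ 560.  -205.    32.6] y [ 0.319  0.121 -0.94 ] z [ 0.358 -0.934  0.001] F [-4.08 -1.25  2.24] w 0.651
up in tool [-0.3409966  -0.94006359  0.00133219]
```

Run:
```python
from h import *
from cell import arm
s=arm.get_state();R=Ro.from_quat(s["ee_rot"]).as_matrix()
a=np.radians(21);zb=np.array([-np.cos(a),-np.sin(a),0]);yb=np.array([0,0,1.]);Rb=np.stack([np.cross(yb,zb),yb,zb],1)
TB=R.T@([636.5,-174.5,28]-s["position"]);RB=R.T@Rb;np.savez("grip.npz",TB=TB,RB=RB)
print("bottle origin in tool",TB,"\n",RB.round(3))
cur=dict(s)
for nm,g,F in [("lift",[560,-205,210],frame(21,70,-1)),("A",[540,-150,300],frame(40,90,-1)),("B",[550,-50,300],frame(83,90,-1)),("C",[550,30,300],frame(126,90,-1)),("D",[545,100,300],frame(160,90,-1)),("E",[540,140,300],frame(185.25,90,-1)),("F",[540,142,280],frame(5.25,50,1)),("G",[540,142,260],frame(5.25,20,1))]:
    print(nm,rel(cur,g,F));cur=dict(position=np.array(g)-54*F[:,1],ee_rot=Ro.from_matrix(F).as_quat())
```

```text
bottle origin in tool [-75.8044942   86.36799988  -1.06399632] 
 [[ 0.    -0.341  0.94 ]
 [ 0.001 -0.94  -0.341]
 [ 1.     0.001  0.   ]]
lift ('t', array([-0.0805, -0.2224,  0.0004]), 'a', array([-0.0016,  0.0006,  0.0014]), 'tcp', array([ 542.8, -211.6,  260.7]))
A ('t', array([-0.067 , -0.1079, -0.078 ]), 'a', array([-0.0737, -0.4179, -0.4403]), 'tcp', array([ 540., -150.,  354.]))
B ('t', array([-0.0959,  0.    , -0.0936]), 'a', array([-0.    , -0.9556,  0.    ]), 'tcp', array([550., -50., 354.]))
C ('t', array([-0.1059,  0.    , -0.013 ]), 'a', array([-0.    , -0.9556, -0.    ]), 'tcp', array([550.,  30., 354.]))
D ('t', array([-0.0794,  0.    ,  0.0495]), 'a', array([-0.    , -0.7556,  0.    ]), 'tcp', array([545., 100., 354.]))
E ('t', array([-0.0245,  0.    ,  0.0478]), 'a', array([-0.    , -0.5611,  0.    ]), 'tcp', array([540., 140., 354.]))
F ('t', array([-0.046 ,  0.0435,  0.0027]), 'a', array([ 0.    , -0.    , -0.8889]), 'tcp', array([505.4, 138.8, 321.4]))
G ('t', array([-0.0531,  0.0301, -0.    ]), 'a', array([-0.    , -0.    , -0.6667]), 'tcp', array([489.5, 137.4, 278.5]))
```

Call:
send_rows([
  {"tx":-0.01,"ty":-0.028,"tz":0,"ax":0,"ay":0,"az":0,"hand":0.3},
  {"tx":-0.03,"ty":-0.083,"tz":0,"ax":0,"ay":0,"az":0,"hand":0.3},
  {"tx":-0.055,"ty":-0.15,"tz":0,"ax":0,"ay":0,"az":0,"hand":0.3},
  {"tx":-0.08,"ty":-0.222,"tz":0,"ax":0,"ay":0,"az":0,"hand":0.3},
  {"tx":-0.08,"ty":-0.222,"tz":0,"ax":0,"ay":0,"az":0,"hand":0.3},
])

```text
clock: 3.28
position: [545.2, -213.0, 266.2]
ee_rot: [-0.004, 0.703, -0.665, 0.251]
force: [-0.1, -0.8, -3.9]
gripper_width: 0.648
```

Call:
send_rows([
  {"tx":-0.017,"ty":-0.027,"tz":-0.02,"ax":-0.018,"ay":-0.104,"az":-0.11,"hand":0.3},
  {"tx":-0.034,"ty":-0.054,"tz":-0.039,"ax":-0.037,"ay":-0.209,"az":-0.22,"hand":0.3},
  {"tx":-0.05,"ty":-0.081,"tz":-0.059,"ax":-0.055,"ay":-0.313,"az":-0.33,"hand":0.3},
  {"tx":-0.067,"ty":-0.108,"tz":-0.078,"ax":-0.074,"ay":-0.418,"az":-0.44,"hand":0.3},
  {"tx":-0.067,"ty":-0.108,"tz":-0.078,"ax":-0.074,"ay":-0.418,"az":-0.44,"hand":0.3},
])

```text
clock: 3.9
position: [542.7, -149.0, 358.2]
ee_rot: [0.24, -0.66, 0.668, -0.246]
force: [0.3, -0.6, -5.1]
gripper_width: 0.647
```

Run:
```python
from h import *
from cell import arm
s=arm.get_state();show(s);print(rel(s,[550,-50,300],frame(83,90,-1)))
```

```text
t 3.9 q [-0.42  0.14  1.51 -0.    1.48  0.45] tcp [ 542.7 -149.   358.2] grasp [ 543.3 -149.4  304.2] y [ 0.011 -0.007 -1.   ] z [ 0.645 -0.764  0.012] F [ 0.32 -0.64 -5.06] w 0.647
('t', array([-0.0926,  0.0048, -0.0946]), 'a', array([-0.0168, -0.9516,  0.0018]), 'tcp', array([550., -50., 354.]))
```

Call:
send_rows([
  {"tx":-0.023,"ty":0.001,"tz":-0.024,"ax":-0.004,"ay":-0.22,"az":0,"hand":0.3},
  {"tx":-0.046,"ty":0.002,"tz":-0.047,"ax":-0.008,"ay":-0.44,"az":0,"hand":0.3},
  {"tx":-0.069,"ty":0.003,"tz":-0.071,"ax":-0.012,"ay":-0.66,"az":0,"hand":0.3},
  {"tx":-0.093,"ty":0.005,"tz":-0.095,"ax":-0.017,"ay":-0.85,"az":0,"hand":0.3},
  {"tx":-0.093,"ty":0.005,"tz":-0.095,"ax":-0.017,"ay":-0.952,"az":0,"hand":0.3},
  {"tx":-0.093,"ty":0.005,"tz":-0.095,"ax":-0.017,"ay":-0.952,"az":0,"hand":0.3},
])

```text
clock: 4.65
position: [549.1, -49.7, 350.5]
ee_rot: [-0.469, 0.531, -0.529, 0.467]
force: [-0.2, 0.8, -4.7]
gripper_width: 0.647
```

Call:
send_rows([
  {"tx":-0.026,"ty":0,"tz":-0.003,"ax":0,"ay":-0.22,"az":0,"hand":0.3},
  {"tx":-0.053,"ty":0,"tz":-0.006,"ax":0,"ay":-0.44,"az":0,"hand":0.3},
  {"tx":-0.08,"ty":0,"tz":-0.01,"ax":0,"ay":-0.66,"az":0,"hand":0.3},
  {"tx":-0.106,"ty":0,"tz":-0.013,"ax":0,"ay":-0.85,"az":0,"hand":0.3},
  {"tx":-0.106,"ty":0,"tz":-0.013,"ax":0,"ay":-0.955,"az":0,"hand":0.3},
  {"tx":-0.106,"ty":0,"tz":-0.013,"ax":0,"ay":-0.955,"az":0,"hand":0.3},
])

```text
clock: 5.4
position: [548.8, 29.9, 348.9]
ee_rot: [0.63, -0.325, 0.32, -0.628]
force: [-0.0, -0.6, -4.3]
gripper_width: 0.644
```

Call:
send_rows([
  {"tx":-0.026,"ty":0,"tz":0.016,"ax":0,"ay":-0.22,"az":0,"hand":0.3},
  {"tx":-0.053,"ty":0,"tz":0.033,"ax":0,"ay":-0.44,"az":0,"hand":0.3},
  {"tx":-0.079,"ty":0,"tz":0.05,"ax":0,"ay":-0.66,"az":0,"hand":0.3},
  {"tx":-0.079,"ty":0,"tz":0.05,"ax":0,"ay":-0.756,"az":0,"hand":0.3},
  {"tx":-0.079,"ty":0,"tz":0.05,"ax":0,"ay":-0.756,"az":0,"hand":0.3},
])

```text
clock: 6.02
position: [544.6, 99.5, 348.2]
ee_rot: [0.696, -0.129, 0.123, -0.696]
force: [-0.3, -0.9, -4.4]
gripper_width: 0.646
```

Run:
```python
from h import *
from cell import arm
s=arm.get_state();show(s);print(rel(s,[540,140,300],frame(185.25,90,-1)))
```

```text
t 6.025 q [ 0.02  0.13  1.53  0.    1.48 -1.19] tcp [544.6  99.5 348.2] grasp [544.1  99.6 294.2] y [-0.008  0.001 -1.   ] z [ 0.35   0.937 -0.002] F [-0.26 -0.88 -4.39] w 0.646
('t', array([-0.0247, -0.0077,  0.0484]), 'a', array([-1.000e-04, -5.718e-01, -1.040e-02]), 'tcp', array([540., 140., 354.]))
```

Call:
send_rows([
  {"tx":-0.012,"ty":-0.004,"tz":0.024,"ax":0,"ay":-0.22,"az":0,"hand":0.3},
  {"tx":-0.025,"ty":-0.008,"tz":0.048,"ax":0,"ay":-0.44,"az":-0.01,"hand":0.3},
  {"tx":-0.025,"ty":-0.008,"tz":0.048,"ax":0,"ay":-0.572,"az":-0.01,"hand":0.3},
  {"tx":-0.025,"ty":-0.008,"tz":0.048,"ax":0,"ay":-0.572,"az":-0.01,"hand":0.3},
])

```text
clock: 6.52
position: [539.7, 139.3, 353.9]
ee_rot: [-0.706, -0.031, 0.031, 0.707]
force: [0.8, -0.6, -3.8]
gripper_width: 0.645
```

Call:
send_rows([
  {"tx":-0.012,"ty":0.011,"tz":0,"ax":0,"ay":0,"az":-0.22,"hand":0.3},
  {"tx":-0.024,"ty":0.022,"tz":0.001,"ax":0,"ay":0,"az":-0.44,"hand":0.3},
  {"tx":-0.036,"ty":0.033,"tz":0.002,"ax":0,"ay":0,"az":-0.66,"hand":0.3},
  {"tx":-0.046,"ty":0.043,"tz":0.003,"ax":0,"ay":0,"az":-0.85,"hand":0.3},
  {"tx":-0.046,"ty":0.043,"tz":0.003,"ax":0,"ay":0,"az":-0.889,"hand":0.3},
  {"tx":-0.046,"ty":0.043,"tz":0.003,"ax":0,"ay":0,"az":-0.889,"hand":0.3},
])

```text
clock: 7.28
position: [503.8, 137.8, 320.2]
ee_rot: [-0.654, -0.268, -0.212, 0.675]
force: [0.8, -0.8, -4.0]
gripper_width: 0.647
```

Call:
send_rows([
  {"tx":-0.018,"ty":0.01,"tz":0,"ax":0,"ay":0,"az":-0.22,"hand":0.3},
  {"tx":-0.036,"ty":0.02,"tz":0,"ax":0,"ay":0,"az":-0.44,"hand":0.3},
  {"tx":-0.053,"ty":0.03,"tz":0,"ax":0,"ay":0,"az":-0.66,"hand":0.3},
  {"tx":-0.053,"ty":0.03,"tz":0,"ax":0,"ay":0,"az":-0.667,"hand":0.3},
  {"tx":-0.053,"ty":0.03,"tz":0,"ax":0,"ay":0,"az":-0.667,"hand":0.3},
])

```text
clock: 7.9
position: [470.4, 140.4, 331.1]
ee_rot: [-0.58, -0.402, -0.364, 0.608]
force: [4.2, -5.2, 3.1]
gripper_width: 0.65
```

Run:
```python
from h import *
from cell import arm
s=arm.get_state();show(s);R=Ro.from_quat(s["ee_rot"]).as_matrix();g=np.load("grip.npz")
print("bottle pred",s["position"]+R@g["TB"],"z",(R@g["RB"])[:,2],"x",(R@g["RB"])[:,0])
for n in ["scene","side"]:
    p=arm.camera_params(n);im,d=arm.get_image(n)
    np.savez(f"{n}2.npz",im=im,d=d,K=p["intrinsics"],o=p["origin"],R=p["rotation"])
    cc=im[130:330,230:500] if n=="scene" else im[80:320,180:450]
    cv2.imwrite(f"pics/{n}2.png",cc[:,:,::-1])
a,b=[cv2.imread(f"pics/{n}2.png") for n in ("scene","side")];b=b[:200] if b.shape[0]<200 else b
H=max(a.shape[0],b.shape[0]);a=cv2.copyMakeBorder(a,0,H-a.shape[0],0,0,0)
cv2.imwrite("pics/both2.png",cv2.resize(np.hstack([a,b]),None,fx=1.48,fy=1.48))
```

```text
t 7.9 q [ 0.15 -0.36  2.32 -1.11  0.08 -0.42] tcp [470.4 140.4 331.1] grasp [519.5 143.7 308.8] y [ 0.909  0.062 -0.413] z [-0.066  0.998  0.004] F [ 4.17 -5.18  3.15] w 0.65
bottle pred [517.76002279 142.89538273 226.4137393 ] z [7.75399917e-02 7.61455336e-04 9.96988952e-01] x [-0.06495711  0.99787884  0.00428985]
```

View pics/both2.png

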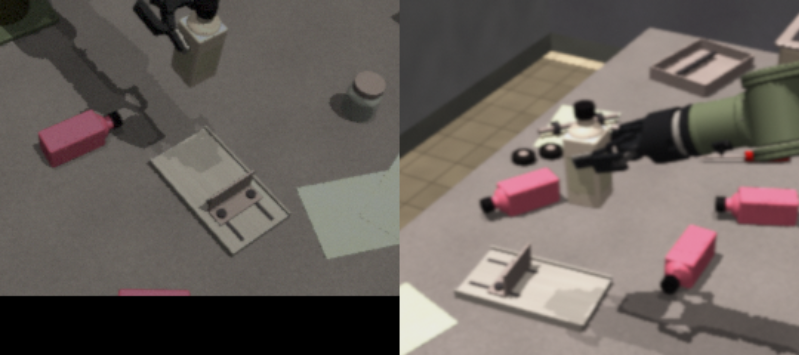

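The side view shows the bottle upright in the grip, but joints 4 and 5 are at their limits, so this pose isn't reachable with q4≈0. I'll fit the arm's kinematics from the recorded states and look for the other wrist branch, q4≈π.

```bash
cat > kin.py <<'E'
import numpy as np
from scipy.optimize import least_squares
from scipy.spatial.transform import Rotation as Ro
Y=lambda t:Ro.from_euler('y',t).as_matrix()
Z=lambda t:Ro.from_euler('z',t).as_matrix()
C=np.array([[0,0,1],[0,0,0],[0,0,0]])
def fk(q,p,s4=1,s6=1,Rc=None):
    d0,l,a,e,b,L,s=p
    A=Z(q[0]);F=A@Y(q[1]+q[2]);W=F@Z(s4*q[3])@Y(q[4])
    x=np.array([0,0,d0])+A@(np.array([s,l,0])+Y(q[1])@[0,0,a])+F@[e,0,b]+W@[0,0,L]
    R=W@Z(s6*q[5])
    return x,(R if Rc is None else R@Rc)
E
cat > fit.py <<'E'
from kin import *
from cell import arm
from h import frame
S=arm.get_state()
D=[([-1.30552,.20745,1.54295,0,1.39349,-.1505],[232.1,-525.4,302.7],[0,.002,-1],[.404,-.915,-.002]),
([-.7,.2,1.85,.38,.95,.31],[507.2,-219.8,185.1],[.318,.122,-.94],[.354,-.935,-.002]),
([-.64,.42,1.83,.44,.75,.26],[542.8,-211.5,83.3],[.319,.121,-.94],[.358,-.934,.001]),
([-.42,.14,1.51,0,1.48,.45],[542.7,-149,358.2],[.011,-.007,-1],[.645,-.764,.012]),
([.02,.13,1.53,0,1.48,-1.19],[544.6,99.5,348.2],[-.008,.001,-1],[.35,.937,-.002])]
R=Ro.from_quat(S["ee_rot"]).as_matrix();D.append((S["qpos"],S["position"],R[:,1],R[:,2]))
best=None
for s4 in(1,-1):
  for s6 in(1,-1):
    rc=[]
    for q,_,y,z in D:
        _,Rm=fk(q,np.zeros(7),s4,s6);Rt=np.stack([np.cross(y,z),y,z],1);rc.append(Rm.T@Rt)
    U,_,V=np.linalg.svd(sum(rc));Rc=U@V;er=[np.degrees(np.linalg.norm(Ro.from_matrix(Ro.from_matrix(r.T@Rc).as_matrix()).as_rotvec())) for r in rc]
    print(s4,s6,np.round(er,1),Rc.round(2).tolist())
    if best is None or max(er)<best[0]:best=(max(er),s4,s6,Rc)
_,s4,s6,Rc=best
w=np.array([3,1,1,1,1,3.])
f=lambda p:np.concatenate([w[i]*(fk(q,p,s4,s6)[0]-x) for i,(q,x,_,_) in enumerate(D)])
# weak prior keeps the poorly seen offsets small
r=least_squares(lambda p:np.r_[f(p),0.01*(p-[300,-80,450,0,400,200,0])],[300,-80,450,0,400,200,0])
print("p",r.x.round(1),"res",f(r.x).reshape(-1,3).round(1).tolist())
np.savez("kin.npz",p=r.x,s4=s4,s6=s6,Rc=Rc)
E
python3 fit.py
```

```text
1 1 [0.  0.3 0.2 0.1 0.6 0. ] [[-0.0, -0.0, -1.0], [-1.0, 0.0, 0.0], [0.0, 1.0, -0.0]]
1 -1 [ 19.3  33.4  27.8  49.5 138.6  51.6] [[0.04, 0.0, -1.0], [-1.0, -0.0, -0.04], [-0.0, 1.0, 0.0]]
-1 1 [ 12.9  31.7  40.3  13.   12.4 130.8] [[0.06, 0.06, -1.0], [-0.98, 0.21, -0.04], [0.2, 0.98, 0.07]]
-1 -1 [ 84.9  16.5  14.7  23.9 157.8 117.3] [[0.89, -0.18, -0.42], [-0.37, 0.27, -0.89], [0.27, 0.95, 0.18]]
p [278.8  86.1 454.5  91.3 496.4 242.6   2.5] res [[-0.5, 0.7, -0.5], [2.2, -1.0, 1.7], [0.5, 2.2, -0.2], [0.4, 0.8, -2.1], [1.6, -2.4, 3.6], [-0.1, -0.1, -0.4]]
```

```bash
cat >> kin.py <<'E'
k=np.load("kin.npz");FK=lambda q:fk(q,k["p"],int(k["s4"]),int(k["s6"]),k["Rc"])
LO=np.array([-2.73,-.86,.23,-1.11,.08,-2.82]);HI=np.array([2.73,2.22,2.46,4.25,2.63,2.82])
def ik(x,R,q0):
    def f(q):
        a,b=FK(q);return np.r_[(a-x)/100,Ro.from_matrix(R.T@b).as_rotvec()*2]
    r=least_squares(f,np.clip(q0,LO+.01,HI-.01),bounds=(LO,HI));return r.x,np.abs(r.fun).max()
E
python3 - <<'E'
from kin import *
from h import frame,show
from cell import arm
g=np.load("grip.npz");S=arm.get_state()
yaw=np.radians(5.25);ex=np.array([np.cos(yaw),np.sin(yaw),0]);ey=np.array([-ex[1],ex[0],0])
c=np.array([628.5,152,12.]);Rt=frame(5.25,19.94,1)
for sx,z in [(-75,130),(-75,60),(-75,0),(-40,0),(0,0)]:
    x=c+sx*ex+[0,0,z]-Rt@g["TB"]
    for q4 in (3.1,0):
        for q6 in (1.6,-1.5):
            q,e=ik(x,Rt,[.1,.3,1.9,q4,.5,q6])
            if e<.02:print(sx,z,x.round(0),q.round(2),"err",round(e,4))
E
```

```text
-75 130 [499. 141. 243.] [ 0.12 -0.03  2.36  3.22  0.41  1.51] err 0.0
-75 130 [499. 141. 243.] [ 0.12 -0.03  2.36  3.22  0.41  1.51] err 0.0
-75 130 [499. 141. 243.] [ 0.12 -0.03  2.36  3.22  0.41  1.51] err 0.0
-75 60 [499. 141. 173.] [0.12 0.21 2.37 3.19 0.66 1.54] err 0.0
-75 60 [499. 141. 173.] [0.12 0.21 2.37 3.19 0.66 1.54] err 0.0
-75 60 [499. 141. 173.] [0.12 0.21 2.37 3.19 0.66 1.54] err 0.0
-75 0 [499. 141. 113.] [0.12 0.43 2.35 3.18 0.86 1.56] err 0.0
-75 0 [499. 141. 113.] [0.12 0.43 2.35 3.18 0.86 1.56] err 0.0
-75 0 [499. 141. 113.] [0.12 0.43 2.35 3.18 0.86 1.56] err 0.0
-40 0 [533. 144. 113.] [0.12 0.46 2.27 3.18 0.81 1.56] err 0.0
-40 0 [533. 144. 113.] [0.12 0.46 2.27 3.18 0.81 1.56] err 0.0
-40 0 [533. 144. 113.] [0.12 0.46 2.27 3.18 0.81 1.56] err 0.0
0 0 [573. 148. 113.] [0.12 0.49 2.18 3.18 0.76 1.56] err 0.0
0 0 [573. 148. 113.] [0.12 0.49 2.18 3.18 0.76 1.56] err 0.0
0 0 [573. 148. 113.] [0.12 0.49 2.18 3.18 0.76 1.56] err 0.0
```

```bash
cat > path.py <<'E'
from kin import *
from h import rel,show
from cell import arm
import sys
QE=np.array([.12,-.03,2.36,3.22,.41,1.51]);Q0=np.array([.15,-.36,2.32,-1.11,.08,-.42])
def qs(t):
    q=Q0+t*(QE-Q0);q[1]=-.36+.25*t if t<1 else -.03
    q[4]=min(.08+2.5*t,.45) if t<1 else .41
    return q
i0=int(sys.argv[1]);n=int(sys.argv[2]);N=9
S=arm.get_state();show(S);print("model err",(FK(S["qpos"])[0]-S["position"]).round(1))
cur=S
for i in range(i0,min(i0+n,N+1)):
    x,R=FK(qs(i/N));print(i,qs(i/N).round(2),*rel(cur,x+54*R[:,1],R),"y",R[:,1].round(2),"up.x",R[2,0].round(2))
    cur=dict(position=x,ee_rot=Ro.from_matrix(R).as_quat())
E
python3 path.py 1 9
```

```text
t 8.0 q [ 0.15 -0.36  2.32 -1.11  0.08 -0.43] tcp [470.3 140.8 331.5] grasp [519.4 144.2 309.3] y [ 0.909  0.063 -0.412] z [-0.07   0.998 -0.001] F [-0.12 -0.21 -4.24] w 0.648
model err [-0.  -0.  -0.1]
1 [ 0.15 -0.33  2.32 -0.63  0.36 -0.21] t [-0.0977 -0.0056 -0.0494] a [-0.3075  0.8776  0.2749] tcp [438.9 101.4 266.5] y [ 0.76 -0.1  -0.64] up.x 0.64
2 [ 0.14 -0.3   2.33 -0.15  0.45  0.01] t [-0.0792  0.0024 -0.0131] a [-0.1302  0.8323  0.2693] tcp [408.5 130.3 223.3] y [ 0.62  0.03 -0.78] up.x 0.13
3 [ 0.14 -0.28  2.33  0.33  0.45  0.22] t [-0.066   0.0051 -0.0015] a [-0.071   0.8287  0.2563] tcp [400.2 178.2 213.4] y [ 0.58  0.23 -0.78] up.x -0.4
4 [ 0.14 -0.25  2.34  0.81  0.45  0.44] t [-0.056   0.0054 -0.0113] a [-0.1109  0.8368  0.2225] tcp [404.2 220.  223.1] y [ 0.59  0.4  -0.7 ] up.x -0.71
5 [ 0.13 -0.22  2.34  1.3   0.45  0.65] t [-0.0485  0.0046 -0.0146] a [-0.1366  0.8423  0.1924] tcp [420.4 245.7 246.2] y [ 0.64  0.51 -0.57] up.x -0.64
6 [ 0.13 -0.19  2.35  1.78  0.45  0.87] t [-0.0466  0.0029 -0.0157] a [-0.1579  0.844   0.17  ] tcp [445.1 249.2 273.4] y [ 0.74  0.53 -0.42] up.x -0.23
7 [ 0.13 -0.17  2.35  2.26  0.45  1.08] t [-0.0494  0.0006 -0.02  ] a [-0.1841  0.8416  0.1511] tcp [472.3 229.2 295. ] y [ 0.85  0.45 -0.29] up.x 0.34
8 [ 0.12 -0.14  2.36  2.74  0.45  1.3 ] t [-0.0528 -0.0018 -0.0309] a [-0.2183  0.8356  0.1263] tcp [494.3 189.7 302.8] y [ 0.93  0.29 -0.22] up.x 0.8
9 [ 0.12 -0.03  2.36  3.22  0.41  1.51] t [-0.1049  0.0069 -0.0086] a [-0.204   0.8391  0.2322] tcp [500.7 139.5 242.1] y [ 0.94  0.08 -0.34] up.x 0.94
```

Call:
send_rows([
  {"tx":-0.098,"ty":-0.006,"tz":-0.049,"ax":-0.308,"ay":0.878,"az":0.275,"hand":0.3},
  {"tx":-0.098,"ty":-0.006,"tz":-0.049,"ax":-0.308,"ay":0.878,"az":0.275,"hand":0.3},
  {"tx":-0.098,"ty":-0.006,"tz":-0.049,"ax":-0.308,"ay":0.878,"az":0.275,"hand":0.3},
  {"tx":-0.098,"ty":-0.006,"tz":-0.049,"ax":-0.308,"ay":0.878,"az":0.275,"hand":0.3},
  {"tx":-0.098,"ty":-0.006,"tz":-0.049,"ax":-0.308,"ay":0.878,"az":0.275,"hand":0.3},
  {"tx":-0.098,"ty":-0.006,"tz":-0.049,"ax":-0.308,"ay":0.878,"az":0.275,"hand":0.3},
  {"tx":-0.098,"ty":-0.006,"tz":-0.049,"ax":-0.308,"ay":0.878,"az":0.275,"hand":0.3},
])

```text
clock: 8.88
position: [438.2, 101.3, 265.7]
ee_rot: [-0.532, -0.067, -0.515, 0.669]
force: [-1.0, 0.2, -4.4]
gripper_width: 0.649
```

```bash
python3 path.py 2 2
```

```text
t 8.875 q [ 0.15 -0.33  2.33 -0.63  0.36 -0.2 ] tcp [438.2 101.3 265.7] grasp [479.2  96.1 231. ] y [ 0.76  -0.096 -0.642] z [0.458 0.781 0.424] F [-0.98  0.16 -4.38] w 0.649
model err [0.2 0.1 0.1]
2 [ 0.14 -0.3   2.33 -0.15  0.45  0.01] t [-0.0781  0.0025 -0.0119] a [-0.128   0.8345  0.2698] tcp [408.5 130.3 223.3] y [ 0.62  0.03 -0.78] up.x 0.13
3 [ 0.14 -0.28  2.33  0.33  0.45  0.22] t [-0.066   0.0051 -0.0015] a [-0.071   0.8287  0.2563] tcp [400.2 178.2 213.4] y [ 0.58  0.23 -0.78] up.x -0.4
```

Tracking is excellent, so I'll chain the next steps.

Call:
send_rows([
  {"tx":-0.078,"ty":0.0025,"tz":-0.012,"ax":-0.128,"ay":0.834,"az":0.27,"hand":0.3},
  {"tx":-0.078,"ty":0.0025,"tz":-0.012,"ax":-0.128,"ay":0.834,"az":0.27,"hand":0.3},
  {"tx":-0.078,"ty":0.0025,"tz":-0.012,"ax":-0.128,"ay":0.834,"az":0.27,"hand":0.3},
  {"tx":-0.078,"ty":0.0025,"tz":-0.012,"ax":-0.128,"ay":0.834,"az":0.27,"hand":0.3},
  {"tx":-0.078,"ty":0.0025,"tz":-0.012,"ax":-0.128,"ay":0.834,"az":0.27,"hand":0.3},
  {"tx":-0.078,"ty":0.0025,"tz":-0.012,"ax":-0.128,"ay":0.834,"az":0.27,"hand":0.3},
])

```text
clock: 9.62
position: [408.2, 129.7, 223.0]
ee_rot: [-0.376, 0.231, -0.588, 0.677]
force: [-0.6, 0.4, -4.4]
gripper_width: 0.649
```

Call:
send_rows([
  {"tx":-0.066,"ty":0.005,"tz":-0.0015,"ax":-0.071,"ay":0.829,"az":0.256,"hand":0.3},
  {"tx":-0.066,"ty":0.005,"tz":-0.0015,"ax":-0.071,"ay":0.829,"az":0.256,"hand":0.3},
  {"tx":-0.066,"ty":0.005,"tz":-0.0015,"ax":-0.071,"ay":0.829,"az":0.256,"hand":0.3},
  {"tx":-0.066,"ty":0.005,"tz":-0.0015,"ax":-0.071,"ay":0.829,"az":0.256,"hand":0.3},
  {"tx":-0.066,"ty":0.005,"tz":-0.0015,"ax":-0.071,"ay":0.829,"az":0.256,"hand":0.3},
  {"tx":-0.066,"ty":0.005,"tz":-0.0015,"ax":-0.071,"ay":0.829,"az":0.256,"hand":0.3},
])

```text
clock: 10.38
position: [399.5, 177.6, 212.6]
ee_rot: [-0.164, 0.486, -0.602, 0.613]
force: [-0.6, -0.1, -4.7]
gripper_width: 0.646
```

Call:
send_rows([
  {"tx":-0.056,"ty":0.0054,"tz":-0.011,"ax":-0.111,"ay":0.837,"az":0.223,"hand":0.3},
  {"tx":-0.056,"ty":0.0054,"tz":-0.011,"ax":-0.111,"ay":0.837,"az":0.223,"hand":0.3},
  {"tx":-0.056,"ty":0.0054,"tz":-0.011,"ax":-0.111,"ay":0.837,"az":0.223,"hand":0.3},
  {"tx":-0.056,"ty":0.0054,"tz":-0.011,"ax":-0.111,"ay":0.837,"az":0.223,"hand":0.3},
  {"tx":-0.056,"ty":0.0054,"tz":-0.011,"ax":-0.111,"ay":0.837,"az":0.223,"hand":0.3},
  {"tx":-0.056,"ty":0.0054,"tz":-0.011,"ax":-0.111,"ay":0.837,"az":0.223,"hand":0.3},
])

```text
clock: 11.12
position: [403.5, 219.3, 222.3]
ee_rot: [0.054, 0.694, -0.546, 0.466]
force: [0.3, 1.3, -4.6]
gripper_width: 0.641
```

```bash
python3 path.py 5 3
```

```text
t 11.125 q [ 0.14 -0.25  2.34  0.81  0.45  0.43] tcp [403.5 219.3 222.3] grasp [435.  240.8 184. ] y [ 0.584  0.397 -0.708] z [ 0.588 -0.808  0.032] F [ 0.28  1.26 -4.57] w 0.641
model err [ 0.7 -0.2  0.3]
5 [ 0.13 -0.22  2.34  1.3   0.45  0.65] t [-0.0504  0.0045 -0.0142] a [-0.1392  0.8546  0.1977] tcp [420.4 245.7 246.2] y [ 0.64  0.51 -0.57] up.x -0.64
6 [ 0.13 -0.19  2.35  1.78  0.45  0.87] t [-0.0466  0.0029 -0.0157] a [-0.1579  0.844   0.17  ] tcp [445.1 249.2 273.4] y [ 0.74  0.53 -0.42] up.x -0.23
7 [ 0.13 -0.17  2.35  2.26  0.45  1.08] t [-0.0494  0.0006 -0.02  ] a [-0.1841  0.8416  0.1511] tcp [472.3 229.2 295. ] y [ 0.85  0.45 -0.29] up.x 0.34
```

Call:
send_rows([
  {"tx":-0.05,"ty":0.0045,"tz":-0.014,"ax":-0.139,"ay":0.855,"az":0.198,"hand":0.3},
  {"tx":-0.05,"ty":0.0045,"tz":-0.014,"ax":-0.139,"ay":0.855,"az":0.198,"hand":0.3},
  {"tx":-0.05,"ty":0.0045,"tz":-0.014,"ax":-0.139,"ay":0.855,"az":0.198,"hand":0.3},
  {"tx":-0.05,"ty":0.0045,"tz":-0.014,"ax":-0.139,"ay":0.855,"az":0.198,"hand":0.3},
  {"tx":-0.05,"ty":0.0045,"tz":-0.014,"ax":-0.139,"ay":0.855,"az":0.198,"hand":0.3},
  {"tx":-0.05,"ty":0.0045,"tz":-0.014,"ax":-0.139,"ay":0.855,"az":0.198,"hand":0.3},
])

```text
clock: 11.88
position: [420.5, 245.6, 246.3]
ee_rot: [0.258, 0.83, -0.424, 0.256]
force: [0.1, 0.4, -3.9]
gripper_width: 0.649
```

Call:
send_rows([
  {"tx":-0.047,"ty":0.003,"tz":-0.016,"ax":-0.158,"ay":0.844,"az":0.17,"hand":0.3},
  {"tx":-0.047,"ty":0.003,"tz":-0.016,"ax":-0.158,"ay":0.844,"az":0.17,"hand":0.3},
  {"tx":-0.047,"ty":0.003,"tz":-0.016,"ax":-0.158,"ay":0.844,"az":0.17,"hand":0.3},
  {"tx":-0.047,"ty":0.003,"tz":-0.016,"ax":-0.158,"ay":0.844,"az":0.17,"hand":0.3},
  {"tx":-0.047,"ty":0.003,"tz":-0.016,"ax":-0.158,"ay":0.844,"az":0.17,"hand":0.3},
  {"tx":-0.047,"ty":0.003,"tz":-0.016,"ax":-0.158,"ay":0.844,"az":0.17,"hand":0.3},
])

```text
clock: 12.62
position: [445.8, 249.4, 274.1]
ee_rot: [0.419, 0.873, -0.249, 0.016]
force: [-0.4, -0.5, -4.0]
gripper_width: 0.647
```

Call:
send_rows([
  {"tx":-0.049,"ty":0.001,"tz":-0.02,"ax":-0.184,"ay":0.842,"az":0.151,"hand":0.3},
  {"tx":-0.049,"ty":0.001,"tz":-0.02,"ax":-0.184,"ay":0.842,"az":0.151,"hand":0.3},
  {"tx":-0.049,"ty":0.001,"tz":-0.02,"ax":-0.184,"ay":0.842,"az":0.151,"hand":0.3},
  {"tx":-0.049,"ty":0.001,"tz":-0.02,"ax":-0.184,"ay":0.842,"az":0.151,"hand":0.3},
  {"tx":-0.049,"ty":0.001,"tz":-0.02,"ax":-0.184,"ay":0.842,"az":0.151,"hand":0.3},
  {"tx":-0.049,"ty":0.001,"tz":-0.02,"ax":-0.184,"ay":0.842,"az":0.151,"hand":0.3},
])

```text
clock: 13.38
position: [473.2, 229.9, 296.0]
ee_rot: [0.524, 0.821, -0.037, -0.223]
force: [-0.1, 0.4, -4.8]
gripper_width: 0.647
```

```bash
python3 path.py 8 2
```

```text
t 13.375 q [ 0.13 -0.16  2.35  2.25  0.45  1.08] tcp [473.2 229.9 296. ] grasp [518.8 254.  280.1] y [ 0.845  0.447 -0.294] z [-0.405  0.174 -0.898] F [-0.13  0.43 -4.84] w 0.647
model err [ 0.8 -0.2  0.1]
8 [ 0.12 -0.14  2.36  2.74  0.45  1.3 ] t [-0.0539 -0.0029 -0.0289] a [-0.2183  0.8463  0.1284] tcp [494.3 189.7 302.8] y [ 0.93  0.29 -0.22] up.x 0.8
9 [ 0.12 -0.03  2.36  3.22  0.41  1.51] t [-0.1049  0.0069 -0.0086] a [-0.204   0.8391  0.2322] tcp [500.7 139.5 242.1] y [ 0.94  0.08 -0.34] up.x 0.94
```

Call:
send_rows([
  {"tx":-0.054,"ty":-0.003,"tz":-0.029,"ax":-0.218,"ay":0.846,"az":0.128,"hand":0.3},
  {"tx":-0.054,"ty":-0.003,"tz":-0.029,"ax":-0.218,"ay":0.846,"az":0.128,"hand":0.3},
  {"tx":-0.054,"ty":-0.003,"tz":-0.029,"ax":-0.218,"ay":0.846,"az":0.128,"hand":0.3},
  {"tx":-0.054,"ty":-0.003,"tz":-0.029,"ax":-0.218,"ay":0.846,"az":0.128,"hand":0.3},
  {"tx":-0.054,"ty":-0.003,"tz":-0.029,"ax":-0.218,"ay":0.846,"az":0.128,"hand":0.3},
  {"tx":-0.054,"ty":-0.003,"tz":-0.029,"ax":-0.218,"ay":0.846,"az":0.128,"hand":0.3},
])

```text
clock: 14.12
position: [494.5, 189.6, 303.2]
ee_rot: [0.564, 0.677, 0.194, -0.43]
force: [-0.4, -0.2, -4.5]
gripper_width: 0.649
```

Call:
send_rows([
  {"tx":-0.105,"ty":0.007,"tz":-0.009,"ax":-0.204,"ay":0.839,"az":0.232,"hand":0.3},
  {"tx":-0.105,"ty":0.007,"tz":-0.009,"ax":-0.204,"ay":0.839,"az":0.232,"hand":0.3},
  {"tx":-0.105,"ty":0.007,"tz":-0.009,"ax":-0.204,"ay":0.839,"az":0.232,"hand":0.3},
  {"tx":-0.105,"ty":0.007,"tz":-0.009,"ax":-0.204,"ay":0.839,"az":0.232,"hand":0.3},
  {"tx":-0.105,"ty":0.007,"tz":-0.009,"ax":-0.204,"ay":0.839,"az":0.232,"hand":0.3},
  {"tx":-0.105,"ty":0.007,"tz":-0.009,"ax":-0.204,"ay":0.839,"az":0.232,"hand":0.3},
])

```text
clock: 14.88
position: [501.4, 138.8, 242.8]
ee_rot: [-0.562, -0.432, -0.378, 0.595]
force: [0.3, -0.4, -4.3]
gripper_width: 0.65
```

```bash
cat > goto.py <<'E'
# row to bring the bottle to stand coordinates sx, sy, height z over the top
from h import *
from cell import arm
import sys
g=np.load("grip.npz");s=arm.get_state();show(s)
SY=5.25;yaw=np.radians(SY);ex=np.array([np.cos(yaw),np.sin(yaw),0]);ey=np.array([-ex[1],ex[0],0]);c=np.array([628.5,152,12.])
R=Ro.from_quat(s["ee_rot"]).as_matrix();b=s["position"]+R@g["TB"];Rb=R@g["RB"]
print("bottle",b.round(1),"stand coords",((b-c)@ex).round(1),((b-c)@ey).round(1),(b[2]-12).round(1),"z axis",Rb[:,2].round(3),"yaw of y",np.degrees(np.arctan2(*Rb[1::-1,1])).round(1))
Rt=frame(SY,19.94,1)
for a in sys.argv[1:]:
    sx,sy,z=map(float,a.split(","));print(a,rel(s,c+sx*ex+sy*ey+[0,0,z]-Rt@g["TB"]+54*Rt[:,1],Rt))
E
python3 goto.py -- 2>/dev/null; python3 goto.py "-75,0,60" "-75,0,15"
python3 - <<'E'
from h import *
from cell import arm
for n in ["scene","side"]:
    p=arm.camera_params(n);im,d=arm.get_image(n)
    np.savez(f"{n}3.npz",im=im,d=d,K=p["intrinsics"],o=p["origin"],R=p["rotation"])
a=np.load("scene3.npz")["im"][130:310,280:460];b=np.load("side3.npz")["im"][130:310,190:370]
cv2.imwrite("pics/both3.png",cv2.resize(np.hstack([a,b])[:,:,::-1],None,fx=2.2,fy=2.2))
E
```

```text
t 14.875 q [ 0.12 -0.03  2.36  3.21  0.41  1.51] tcp [501.4 138.8 242.8] grasp [552.  143.3 224.4] y [ 0.936  0.083 -0.342] z [-0.09   0.996 -0.005] F [ 0.25 -0.41 -4.28] w 0.65
bottle [556.6 142.2 142.1] stand coords -72.5 -3.2 130.1 z axis [0.    0.006 1.   ] yaw of y -174.9
t 14.875 q [ 0.12 -0.03  2.36  3.21  0.41  1.51] tcp [501.4 138.8 242.8] grasp [552.  143.3 224.4] y [ 0.936  0.083 -0.342] z [-0.09   0.996 -0.005] F [ 0.25 -0.41 -4.28] w 0.65
bottle [556.6 142.2 142.1] stand coords -72.5 -3.2 130.1 z axis [0.    0.006 1.   ] yaw of y -174.9
-75,0,60 ('t', array([-0.089 ,  0.0287,  0.0039]), 'a', array([ 0.0044,  0.0059, -0.001 ]), 'tcp', array([498.6, 141.1, 172.7]))
-75,0,15 ('t', array([-0.1454,  0.0492,  0.0043]), 'a', array([ 0.0044,  0.0059, -0.001 ]), 'tcp', array([498.6, 141.1, 127.7]))
```

View pics/both3.png

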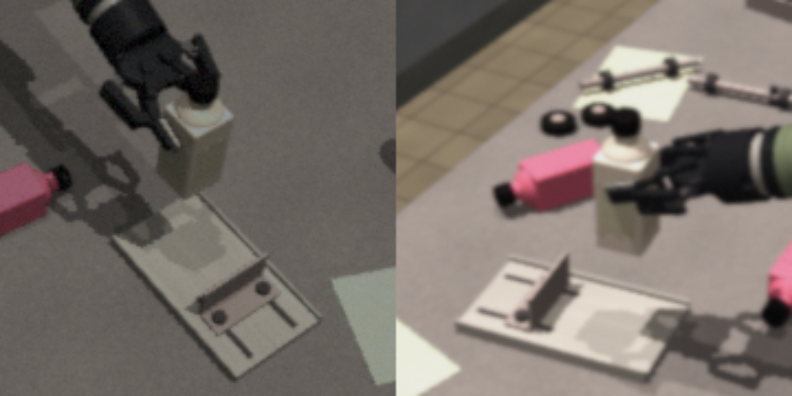

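The bottle is upright over the empty end of the stand, cap up, with no visible slip in the grip (scene crop (195,150), side crop (627,190)). I'll lower it now.

Call:
send_rows([
  {"tx":-0.045,"ty":0.0145,"tz":0.004,"ax":0.004,"ay":0.006,"az":0,"hand":0.3},
  {"tx":-0.089,"ty":0.0287,"tz":0.004,"ax":0.004,"ay":0.006,"az":0,"hand":0.3},
  {"tx":-0.12,"ty":0.04,"tz":0.004,"ax":0.004,"ay":0.006,"az":0,"hand":0.3},
  {"tx":-0.1454,"ty":0.0492,"tz":0.0043,"ax":0.004,"ay":0.006,"az":0,"hand":0.3},
  {"tx":-0.1454,"ty":0.0492,"tz":0.0043,"ax":0.004,"ay":0.006,"az":0,"hand":0.3},
  {"tx":-0.1454,"ty":0.0492,"tz":0.0043,"ax":0.004,"ay":0.006,"az":0,"hand":0.3},
])

```text
clock: 15.72
position: [499.0, 141.1, 128.2]
ee_rot: [-0.56, -0.432, -0.379, 0.597]
force: [0.5, -0.1, -3.7]
gripper_width: 0.649
```

```bash
python3 goto.py="x" 2>/dev/null; python3 goto.py "-75,0,8" "-75,0,5" "-75,0,2" "-75,0,0"
python3 - <<'E'
from h import *
from cell import arm
# bottle as seen: points between heights, in both views
for n,c in [("scene",(330,180,420,300)),("side",(220,150,340,300))]:
    p=arm.camera_params(n);im,d=arm.get_image(n);R=Ro.from_quat(p["rotation"]).as_matrix()
    m=np.zeros(d.shape,bool);m[c[1]:c[3],c[0]:c[2]]=1
    P,u,v=pts(d,p["intrinsics"],p["origin"],R,m)
    near=(abs(P[:,0]-554)<45)&(abs(P[:,1]-145)<45)&(im[v,u].min(1)>50)
    for lo,hi in((35,60),(60,85),(110,128)):
        q=P[near&(P[:,2]>lo)&(P[:,2]<hi)];
        if len(q)>10:print(n,lo,len(q),"x",np.percentile(q[:,0],[2,50,98]).round(1),"y",np.percentile(q[:,1],[2,50,98]).round(1))
    np.savez(f"{n}4.npz",im=im,d=d,K=p["intrinsics"],o=p["origin"],R=p["rotation"])
E
```

```text
t 15.725 q [0.12 0.38 2.35 3.18 0.81 1.55] tcp [499.  141.1 128.2] grasp [549.5 145.7 109.8] y [ 0.936  0.085 -0.341] z [-0.091  0.996  0.001] F [ 0.5  -0.05 -3.66] w 0.649
bottle [554.2 145.1  27.5] stand coords -74.6 -0.1 15.5 z axis [-0.    -0.001  1.   ] yaw of y -174.9
-75,0,8 ('t', array([-0.0095,  0.003 ,  0.0001]), 'a', array([ 0.0008, -0.001 ,  0.0003]), 'tcp', array([498.6, 141.1, 120.7]))
-75,0,5 ('t', array([-0.0133,  0.0043,  0.0001]), 'a', array([ 0.0008, -0.001 ,  0.0003]), 'tcp', array([498.6, 141.1, 117.7]))
-75,0,2 ('t', array([-0.017 ,  0.0057,  0.0001]), 'a', array([ 0.0008, -0.001 ,  0.0003]), 'tcp', array([498.6, 141.1, 114.7]))
-75,0,0 ('t', array([-0.0195,  0.0066,  0.0001]), 'a', array([ 0.0008, -0.001 ,  0.0003]), 'tcp', array([498.6, 141.1, 112.7]))
scene 35 106 x [538.3 582.  585.6] y [116.  131.2 172.9]
scene 60 86 x [575.1 583.1 585.9] y [119.8 143.6 171.1]
scene 110 129 x [537.4 579.8 585.4] y [110.2 121.7 170.9]
side 35 198 x [521.5 538.4 572.6] y [130.5 171.6 176.8]
side 60 166 x [521.1 545.3 575.2] y [154.4 172.5 177.1]
side 110 123 x [522.5 547.4 573.4] y [119.2 174.1 181.3]
```

Camera points agree with the prediction (+x face at 582 and +y face at 173, both vertical). The last millimetres go slowly.

Call:
send_rows([
  {"tx":-0.005,"ty":0.0015,"tz":0,"ax":0,"ay":0,"az":0,"hand":0.3},
  {"tx":-0.0095,"ty":0.003,"tz":0,"ax":0,"ay":0,"az":0,"hand":0.3},
  {"tx":-0.0133,"ty":0.0043,"tz":0,"ax":0,"ay":0,"az":0,"hand":0.3},
  {"tx":-0.015,"ty":0.005,"tz":0,"ax":0,"ay":0,"az":0,"hand":0.3},
  {"tx":-0.016,"ty":0.0053,"tz":0,"ax":0,"ay":0,"az":0,"hand":0.3},
  {"tx":-0.017,"ty":0.0057,"tz":0,"ax":0,"ay":0,"az":0,"hand":0.3},
  {"tx":-0.017,"ty":0.0057,"tz":0,"ax":0,"ay":0,"az":0,"hand":0.3},
])

```text
clock: 16.7
position: [498.8, 141.1, 115.3]
ee_rot: [-0.56, -0.432, -0.38, 0.597]
force: [-0.3, -0.8, -3.4]
gripper_width: 0.646
```

```bash
python3 goto.py "-75,0,1" "-75,0,0" "-75,0,-1"
```

```text
t 16.7 q [0.12 0.42 2.34 3.18 0.85 1.56] tcp [498.8 141.1 115.3] grasp [549.4 145.8  97. ] y [ 0.937  0.085 -0.34 ] z [-0.091  0.996  0.001] F [-0.26 -0.82 -3.44] w 0.646
bottle [554.1 145.2  14.7] stand coords -74.7 0.0 2.7 z axis [-0.001 -0.001  1.   ] yaw of y -174.9
-75,0,1 ('t', array([-0.0021,  0.0005, -0.    ]), 'a', array([ 0.0007, -0.0012,  0.0018]), 'tcp', array([498.6, 141.1, 113.7]))
-75,0,0 ('t', array([-0.0034,  0.001 , -0.    ]), 'a', array([ 0.0007, -0.0012,  0.0018]), 'tcp', array([498.6, 141.1, 112.7]))
-75,0,-1 ('t', array([-0.0046,  0.0014, -0.    ]), 'a', array([ 0.0007, -0.0012,  0.0018]), 'tcp', array([498.6, 141.1, 111.7]))
```

Call:
send_rows([
  {"tx":-0.0012,"ty":0.0004,"tz":0,"ax":0,"ay":0,"az":0,"hand":0.3},
  {"tx":-0.0022,"ty":0.0008,"tz":0,"ax":0,"ay":0,"az":0,"hand":0.3},
  {"tx":-0.0034,"ty":0.0012,"tz":0,"ax":0,"ay":0,"az":0,"hand":0.3},
  {"tx":-0.0034,"ty":0.0012,"tz":0,"ax":0,"ay":0,"az":0,"hand":0.3},
])

```text
clock: 17.2
position: [499.2, 141.2, 113.3]
ee_rot: [-0.559, -0.433, -0.38, 0.596]
force: [-0.5, 0.3, -2.0]
gripper_width: 0.648
```

Call:
send_rows([
  {"tx":-0.0006,"ty":0.0002,"tz":0,"ax":0,"ay":0,"az":0,"hand":0.3},
  {"tx":-0.0012,"ty":0.0004,"tz":0,"ax":0,"ay":0,"az":0,"hand":0.3},
  {"tx":-0.0012,"ty":0.0004,"tz":0,"ax":0,"ay":0,"az":0,"hand":0.3},
])

```text
clock: 17.58
position: [499.7, 141.3, 113.1]
ee_rot: [-0.558, -0.433, -0.381, 0.596]
force: [-2.0, 0.2, 3.6]
gripper_width: 0.649
```

Contact: the vertical force went from −4 to +3.6 N. I'll release so the bottle settles, then check.

Call:
send_rows([
  {"tx":0,"ty":0,"tz":0,"ax":0,"ay":0,"az":0,"hand":0.68},
  {"tx":0,"ty":0,"tz":0,"ax":0,"ay":0,"az":0,"hand":0.72},
  {"tx":0,"ty":0,"tz":0,"ax":0,"ay":0,"az":0,"hand":0.76},
  {"tx":0,"ty":0,"tz":0,"ax":0,"ay":0,"az":0,"hand":0.76},
  {"tx":0,"ty":0,"tz":0,"ax":0,"ay":0,"az":0,"hand":0.76},
], force=20)

```text
clock: 18.2
position: [499.7, 141.3, 113.1]
ee_rot: [-0.558, -0.433, -0.381, 0.596]
force: [-0.3, -0.0, -0.3]
gripper_width: 0.763
```

```bash
cat > look.py <<'E'
from h import *
from cell import arm
import sys
show(arm.get_state())
for n,c in [("scene",(320,150,440,310)),("side",(200,130,340,310))]:
    p=arm.camera_params(n);im,d=arm.get_image(n);R=Ro.from_quat(p["rotation"]).as_matrix()
    np.savez(f"{n}_{sys.argv[1]}.npz",im=im,d=d,K=p["intrinsics"],o=p["origin"],R=p["rotation"])
    m=np.zeros(d.shape,bool);m[c[1]:c[3],c[0]:c[2]]=1
    P,u,v=pts(d,p["intrinsics"],p["origin"],R,m)
    br=im[v,u].min(1)>50
    yaw=np.radians(5.25);ex=np.array([np.cos(yaw),np.sin(yaw)]);ey=np.array([-ex[1],ex[0]])
    X=(P[:,:2]-[628.5,152])@ex;Yy=(P[:,:2]-[628.5,152])@ey
    k=(P[:,2]>50)&(P[:,2]<75)&(X>8)&(X<45)&(abs(Yy)<52);print(n,"plate top x",np.percentile(X[k],[5,50,95]).round(1),"y",np.percentile(Yy[k],[2,98]).round(1))
    for lo,hi in((30,55),(66,85),(110,126)):
        k=br&(P[:,2]>lo)&(P[:,2]<hi)&(X>-115)&(X<40)&(abs(Yy)<40)
        if k.sum()>15:print(n,lo,k.sum(),"x",np.percentile(X[k],[2,50,98]).round(1),"y",np.percentile(Yy[k],[2,50,98]).round(1))
a=np.load(f"scene_{sys.argv[1]}.npz")["im"][150:320,290:460];b=np.load(f"side_{sys.argv[1]}.npz")["im"][150:320,190:360]
cv2.imwrite(f"pics/{sys.argv[1]}.png",cv2.resize(np.hstack([a,b])[:,:,::-1],None,fx=2.3,fy=2.3))
E
python3 look.py set1
```

```text
t 18.2 q [0.12 0.44 2.34 3.18 0.86 1.56] tcp [499.7 141.3 113.1] grasp [550.4 145.9  95. ] y [ 0.938  0.086 -0.335] z [-0.091  0.996  0.001] F [-0.26 -0.01 -0.29] w 0.763
scene plate top x [29.5 33.3 34.8] y [-49.2  46.3]
scene 30 146 x [-79.2 -43.9  35. ] y [-28.7  -3.2  34.8]
scene 66 70 x [-56.2 -44.7  34.6] y [-28.   -9.5  24.2]
scene 110 132 x [-102.   -56.2  -43.6] y [-37.  -24.9  28.5]
side plate top x [23.4 25.6 29.7] y [-49.9  48.6]
side 30 294 x [-105.2  -62.4   26.8] y [-34.2  25.8  35.1]
side 66 82 x [-104.1  -72.9  -49.9] y [-8.7 28.3 32.5]
side 110 187 x [-108.   -91.2  -51.2] y [-36.1  26.5  36.8]
```

View pics/set1.png

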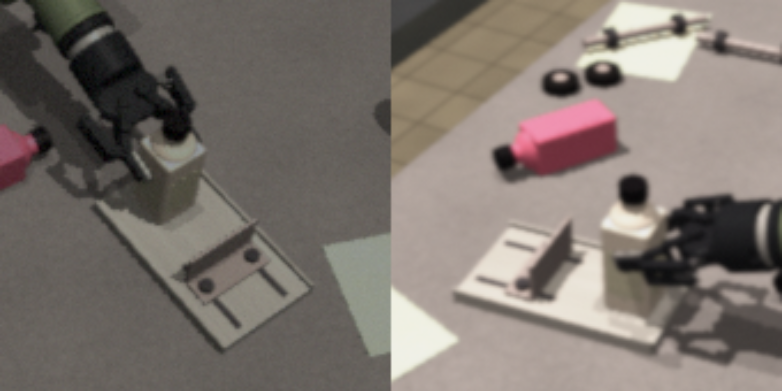

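The bottle stands on the stand, released (scene crop (175,175), side crop (635,250)), clear of the plate by about 72 mm from both views. I'll regrip lightly and slide it along the stand.

Call:
send_rows([
  {"tx":0,"ty":0,"tz":0,"ax":0,"ay":0,"az":0,"hand":0.68},
  {"tx":0,"ty":0,"tz":0,"ax":0,"ay":0,"az":0,"hand":0.6},
  {"tx":0,"ty":0,"tz":0,"ax":0,"ay":0,"az":0,"hand":0.6},
  {"tx":0,"ty":0,"tz":0,"ax":0,"ay":0,"az":0,"hand":0.6},
], force=20)

```text
clock: 18.8
position: [499.7, 141.2, 113.1]
ee_rot: [-0.558, -0.433, -0.381, 0.596]
force: [0.1, -0.6, -0.2]
gripper_width: 0.653
```

Run:
```python
from h import *
from cell import arm
s=arm.get_state();show(s);R=Ro.from_quat(s["ee_rot"]).as_matrix();a=np.radians(5.25)
print("per mm of stand x",(R.T@[np.cos(a),np.sin(a),0]/750).round(6),"62mm",(R.T@[np.cos(a),np.sin(a),0]/750*62).round(4),"up 1mm",(R.T@[0,0,1]/750).round(5))
```

```text
t 18.8 q [0.12 0.44 2.34 3.18 0.86 1.56] tcp [499.7 141.2 113.1] grasp [550.4 145.9  95. ] y [ 0.938  0.086 -0.335] z [-0.09   0.996  0.001] F [ 0.08 -0.62 -0.16] w 0.653
per mm of stand x [4.470e-04 1.256e-03 1.000e-06] 62mm [0.0277 0.0779 0.0001] up 1mm [ 0.00126 -0.00045  0.     ]
```

Call:
send_rows([
  {"tx":0.0018,"ty":0.005,"tz":0,"ax":0,"ay":0,"az":0,"hand":0.6},
  {"tx":0.0045,"ty":0.0126,"tz":0,"ax":0,"ay":0,"az":0,"hand":0.6},
  {"tx":0.008,"ty":0.0226,"tz":0,"ax":0,"ay":0,"az":0,"hand":0.6},
  {"tx":0.0116,"ty":0.0327,"tz":0,"ax":0,"ay":0,"az":0,"hand":0.6},
  {"tx":0.0152,"ty":0.0427,"tz":0,"ax":0,"ay":0,"az":0,"hand":0.6},
  {"tx":0.0188,"ty":0.0528,"tz":0,"ax":0,"ay":0,"az":0,"hand":0.6},
  {"tx":0.0215,"ty":0.0603,"tz":0,"ax":0,"ay":0,"az":0,"hand":0.6},
  {"tx":0.0215,"ty":0.0603,"tz":0,"ax":0,"ay":0,"az":0,"hand":0.6},
])

```text
clock: 19.8
position: [548.2, 145.6, 113.2]
ee_rot: [-0.558, -0.433, -0.381, 0.596]
force: [0.8, -0.6, -0.9]
gripper_width: 0.656
```

```bash
cat > wl.py <<'E'
from h import *
from cell import arm
import sys
p=arm.camera_params("wrist");im,d=arm.get_image("wrist");s=arm.get_state();show(s)
np.savez(f"w_{sys.argv[1]}.npz",im=im,d=d,K=p["intrinsics"],o=p["origin"],R=p["rotation"])
R=Ro.from_quat(s["ee_rot"]).as_matrix();print("up 1mm",(R.T@[0,0,1]/750).round(5),"ex",(R.T@[np.cos(np.radians(5.25)),np.sin(np.radians(5.25)),0]/750).round(6))
print("travel",((s["position"]-[499.7,141.2,113.1])@[np.cos(np.radians(5.25)),np.sin(np.radians(5.25)),0]).round(2))
E
python3 wl.py a; python3 look.py slide1
```

```text
t 19.85 q [0.12 0.47 2.23 3.18 0.8  1.56] tcp [548.  145.5 113.2] grasp [598.6 150.2  95.1] y [ 0.938  0.085 -0.335] z [-0.09   0.996  0.001] F [ 1.55 -0.6  -1.37] w 0.65
up 1mm [ 0.00126 -0.00045  0.     ] ex [4.470e-04 1.256e-03 2.000e-06]
travel 48.45
t 19.85 q [0.12 0.47 2.23 3.18 0.8  1.56] tcp [548.  145.5 113.2] grasp [598.6 150.2  95.1] y [ 0.938  0.085 -0.335] z [-0.09   0.996  0.001] F [ 1.55 -0.6  -1.37] w 0.65
scene plate top x [29.6 33.2 35. ] y [-50.4  46.2]
scene 30 145 x [-30.3   4.3  34.9] y [-34.8  -5.2  35.3]
scene 66 71 x [-4.   4.  33.2] y [-32.2  -5.9  25.9]
scene 110 139 x [-57.7  -8.    4.8] y [-33.8 -25.2  23.7]
side plate top x [23.4 25.5 29.3] y [-23.3  49.3]
side 30 273 x [-57.1 -19.5  26.9] y [-16.6  26.2  37.5]
side 66 87 x [-51.9 -24.    6.5] y [-3.8 28.4 32.8]
side 110 197 x [-84.2 -45.2  -4.4] y [-34.5  26.   35.6]
```

View pics/slide1.png

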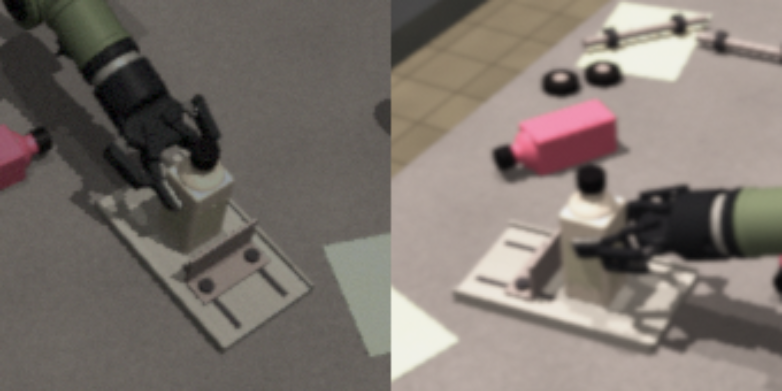

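The gap is about 24 mm (bottle front at x=4, face at about 28). I'll go 18 mm further, then take small steps watching the force.

Call:
send_rows([
  {"tx":0.0018,"ty":0.005,"tz":0,"ax":0,"ay":0,"az":0,"hand":0.6},
  {"tx":0.0036,"ty":0.01,"tz":0,"ax":0,"ay":0,"az":0,"hand":0.6},
  {"tx":0.0054,"ty":0.0151,"tz":0,"ax":0,"ay":0,"az":0,"hand":0.6},
  {"tx":0.0067,"ty":0.0188,"tz":0,"ax":0,"ay":0,"az":0,"hand":0.6},
  {"tx":0.0076,"ty":0.0213,"tz":0,"ax":0,"ay":0,"az":0,"hand":0.6},
  {"tx":0.008,"ty":0.0226,"tz":0,"ax":0,"ay":0,"az":0,"hand":0.6},
  {"tx":0.008,"ty":0.0226,"tz":0,"ax":0,"ay":0,"az":0,"hand":0.6},
])

```text
clock: 20.82
position: [565.7, 147.2, 113.2]
ee_rot: [-0.558, -0.433, -0.381, 0.596]
force: [-0.5, -0.1, 0.3]
gripper_width: 0.655
```

Call:
send_rows([
  {"tx":0.0003,"ty":0.0006,"tz":0,"ax":0,"ay":0,"az":0,"hand":0.6},
  {"tx":0.0005,"ty":0.0013,"tz":0,"ax":0,"ay":0,"az":0,"hand":0.6},
  {"tx":0.0007,"ty":0.0019,"tz":0,"ax":0,"ay":0,"az":0,"hand":0.6},
  {"tx":0.0007,"ty":0.0019,"tz":0,"ax":0,"ay":0,"az":0,"hand":0.6},
])

```text
clock: 21.32
position: [567.2, 147.3, 113.1]
ee_rot: [-0.558, -0.433, -0.381, 0.596]
force: [-1.4, 0.3, 0.9]
gripper_width: 0.655
```

```bash
python3 wl.py b; python3 look.py slide2
```

```text
t 21.375 q [0.12 0.49 2.19 3.18 0.77 1.56] tcp [567.2 147.3 113.2] grasp [617.9 151.9  95.1] y [ 0.938  0.085 -0.335] z [-0.09   0.996  0.001] F [-1.49 -0.88  1.71] w 0.654
up 1mm [ 0.00126 -0.00045  0.     ] ex [4.470e-04 1.256e-03 2.000e-06]
travel 67.82
t 21.375 q [0.12 0.49 2.19 3.18 0.77 1.56] tcp [567.2 147.3 113.2] grasp [617.9 151.9  95.1] y [ 0.938  0.085 -0.335] z [-0.09   0.996  0.001] F [-1.49 -0.88  1.71] w 0.654
scene plate top x [15.3 30.6 34.5] y [-49.1  44. ]
scene 30 101 x [-28.3  33.   34.9] y [-35.4 -14.   37.2]
scene 66 62 x [16.4 23.2 32.8] y [-27.9  -5.1  26.1]
scene 110 133 x [-43.7  16.5  24.6] y [-34.1 -24.9  20.7]
side plate top x [ 9.3 24.4 28.1] y [13.3 48.3]
side 30 221 x [-38.   -9.5  26. ] y [-4.7 27.2 36.7]
side 66 83 x [-35.9  -4.   16.8] y [-1.9 27.8 31.5]
side 110 191 x [-73.3 -28.9  17.6] y [-34.7  25.9  35.6]
```

Call:
send_rows([
  {"tx":0.0003,"ty":0.0006,"tz":0,"ax":0,"ay":0,"az":0,"hand":0.6},
  {"tx":0.0005,"ty":0.0013,"tz":0,"ax":0,"ay":0,"az":0,"hand":0.6},
  {"tx":0.0008,"ty":0.0021,"tz":0,"ax":0,"ay":0,"az":0,"hand":0.6},
  {"tx":0.0008,"ty":0.0021,"tz":0,"ax":0,"ay":0,"az":0,"hand":0.6},
])

```text
clock: 21.98
position: [569.0, 147.5, 113.2]
ee_rot: [-0.558, -0.433, -0.381, 0.596]
force: [-1.3, 0.9, 0.1]
gripper_width: 0.655
```

Call:
send_rows([
  {"tx":0.0003,"ty":0.0006,"tz":0,"ax":0,"ay":0,"az":0,"hand":0.6},
  {"tx":0.0005,"ty":0.0013,"tz":0,"ax":0,"ay":0,"az":0,"hand":0.6},
  {"tx":0.0005,"ty":0.0013,"tz":0,"ax":0,"ay":0,"az":0,"hand":0.6},
])

```text
clock: 22.35
position: [570.1, 147.6, 113.2]
ee_rot: [-0.558, -0.433, -0.381, 0.596]
force: [-0.5, 0.5, 1.2]
gripper_width: 0.659
```

```bash
python3 wl.py c
```

```text
t 22.4 q [0.12 0.49 2.19 3.18 0.77 1.56] tcp [570.1 147.6 113.2] grasp [620.8 152.2  95.1] y [ 0.938  0.085 -0.335] z [-0.09   0.996  0.001] F [-0.8   0.72 -0.17] w 0.652
up 1mm [ 0.00126 -0.00045  0.     ] ex [4.470e-04 1.256e-03 2.000e-06]
travel 70.67
```

Call:
send_rows([
  {"tx":0.0004,"ty":0.001,"tz":0,"ax":0,"ay":0,"az":0,"hand":0.6},
  {"tx":0.0004,"ty":0.001,"tz":0,"ax":0,"ay":0,"az":0,"hand":0.6},
])

```text
clock: 22.65
position: [571.0, 147.7, 113.2]
ee_rot: [-0.558, -0.433, -0.381, 0.596]
force: [-1.0, 0.2, 0.2]
gripper_width: 0.65
```

Call:
send_rows([
  {"tx":0.0004,"ty":0.001,"tz":0,"ax":0,"ay":0,"az":0,"hand":0.6},
  {"tx":0.0004,"ty":0.001,"tz":0,"ax":0,"ay":0,"az":0,"hand":0.6},
])

```text
clock: 22.9
position: [571.8, 147.7, 113.1]
ee_rot: [-0.559, -0.433, -0.381, 0.596]
force: [-0.4, 0.5, 0.1]
gripper_width: 0.656
```

Call:
send_rows([
  {"tx":0.0004,"ty":0.001,"tz":0,"ax":0,"ay":0,"az":0,"hand":0.6},
  {"tx":0.0004,"ty":0.001,"tz":0,"ax":0,"ay":0,"az":0,"hand":0.6},
])

```text
clock: 23.15
position: [572.6, 147.8, 113.2]
ee_rot: [-0.559, -0.433, -0.381, 0.596]
force: [-2.5, -0.0, 1.9]
gripper_width: 0.653
```

```bash
python3 wl.py d; python3 look.py slide3
```

```text
t 23.2 q [0.12 0.49 2.18 3.18 0.76 1.56] tcp [572.6 147.8 113.1] grasp [623.2 152.4  95. ] y [ 0.938  0.085 -0.336] z [-0.09   0.996  0.001] F [-2.66  0.31  0.39] w 0.653
up 1mm [ 0.00126 -0.00045  0.     ] ex [4.470e-04 1.256e-03 2.000e-06]
travel 73.16
t 23.2 q [0.12 0.49 2.18 3.18 0.76 1.56] tcp [572.6 147.8 113.1] grasp [623.2 152.4  95. ] y [ 0.938  0.085 -0.336] z [-0.09   0.996  0.001] F [-2.66  0.31  0.39] w 0.653
scene plate top x [13.6 32.1 34.8] y [-49.   44.5]
scene 30 84 x [-21.9  33.6  35.2] y [-36.5  -2.9  36.2]
scene 66 70 x [21.1 28.9 33.3] y [-28.2  -9.2  25.3]
scene 110 135 x [-36.1  18.6  29.9] y [-33.4 -25.2  23.4]
side plate top x [ 9.9 24.  28. ] y [22.7 48.2]
side 30 202 x [-33.   -7.2  26.4] y [-4.8 27.1 35.6]
side 66 81 x [-29.3   2.2  23.2] y [12.6 27.7 33.8]
side 110 204 x [-102.2  -23.2   21.7] y [-32.8  25.7  37.7]
```

Call:
send_rows([
  {"tx":0.0003,"ty":0.0008,"tz":0,"ax":0,"ay":0,"az":0,"hand":0.6},
  {"tx":0.0003,"ty":0.0008,"tz":0,"ax":0,"ay":0,"az":0,"hand":0.6},
  {"tx":0.0003,"ty":0.0008,"tz":0,"ax":0,"ay":0,"az":0,"hand":0.6},
])

```text
clock: 23.68
position: [572.7, 147.8, 113.2]
ee_rot: [-0.559, -0.433, -0.381, 0.596]
force: [-6.3, -1.6, 4.8]
gripper_width: 0.655
```

Contact: the position stalled and the force rose to −6.3 N, well below 18 N. I'll release and back out straight.

Call:
send_rows([
  {"tx":0,"ty":0,"tz":0,"ax":0,"ay":0,"az":0,"hand":0.68},
  {"tx":0,"ty":0,"tz":0,"ax":0,"ay":0,"az":0,"hand":0.74},
  {"tx":0,"ty":0,"tz":0,"ax":0,"ay":0,"az":0,"hand":0.85},
  {"tx":0,"ty":0,"tz":0,"ax":0,"ay":0,"az":0,"hand":0.95},
  {"tx":0,"ty":0,"tz":0,"ax":0,"ay":0,"az":0,"hand":0.95},
])

```text
clock: 24.3
position: [572.7, 147.8, 113.2]
ee_rot: [-0.559, -0.433, -0.381, 0.596]
force: [0.2, -0.4, -0.1]
gripper_width: 0.951
```

```bash
python3 look.py rel
```

```text
t 24.3 q [0.12 0.49 2.18 3.18 0.76 1.56] tcp [572.7 147.8 113.2] grasp [623.4 152.4  95.1] y [ 0.938  0.085 -0.335] z [-0.09   0.996  0.001] F [ 0.24 -0.36 -0.05] w 0.951
scene plate top x [13.7 31.8 34.7] y [-48.9  45.4]
scene 30 77 x [-23.6  33.3  34.9] y [-37.   -8.8  38. ]
scene 66 70 x [21.4 28.8 34.1] y [-28.   -5.2  26.1]
scene 110 122 x [-36.   18.5  29.2] y [-31.7 -25.3  24.1]
side plate top x [ 9.2 23.4 28.1] y [21.4 49.7]
side 30 191 x [-32.9  -6.2  25.9] y [ 2.6 27.8 37.2]
side 66 42 x [-31.8  10.   25.2] y [-8.  27.7 32.9]
side 110 196 x [-102.4  -24.7   24.1] y [-27.6  25.9  38.9]
```

View pics/rel.png

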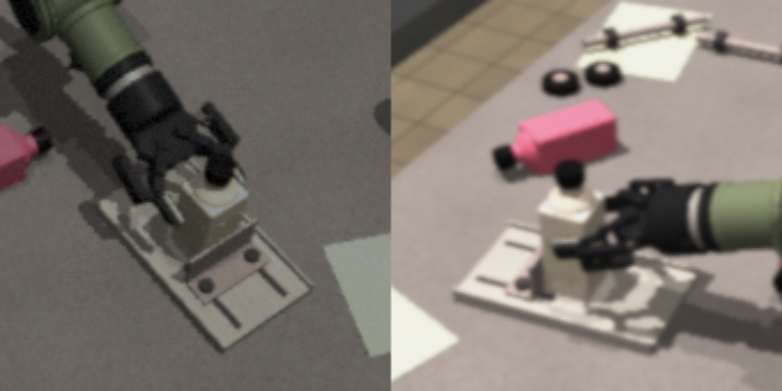

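The bottle stands against the plate, and the jaws are open on both sides with zero force. I'll retract straight back along the tool axis.

Call:
send_rows([
  {"tx":0,"ty":-0.015,"tz":0,"ax":0,"ay":0,"az":0,"hand":0.95},
  {"tx":0,"ty":-0.04,"tz":0,"ax":0,"ay":0,"az":0,"hand":0.95},
  {"tx":0,"ty":-0.07,"tz":0,"ax":0,"ay":0,"az":0,"hand":0.95},
  {"tx":0,"ty":-0.11,"tz":0,"ax":0,"ay":0,"az":0,"hand":0.95},
  {"tx":0,"ty":-0.15,"tz":0,"ax":0,"ay":0,"az":0,"hand":0.95},
  {"tx":0,"ty":-0.16,"tz":0,"ax":0,"ay":0,"az":0,"hand":0.95},
  {"tx":0,"ty":-0.16,"tz":0,"ax":0,"ay":0,"az":0,"hand":0.95},
])

```text
clock: 25.28
position: [460.1, 137.6, 153.8]
ee_rot: [-0.558, -0.433, -0.381, 0.596]
force: [0.6, -0.3, 0.5]
gripper_width: 0.949
```

```bash
python3 look.py fin
python3 - <<'E'
from h import *
# front/back faces of the bottle and plate below the plate's top, by view; yaw of bottle top from shoulder-height points
for n in("scene_fin.npz","side_fin.npz"):
    im,d,K,o,R=load(n);P,u,v=pts(d,K,o,R,np.ones(d.shape,bool))
    a=np.radians(5.25);ex=np.array([np.cos(a),np.sin(a)]);ey=np.array([-ex[1],ex[0]]);X=(P[:,:2]-[628.5,152])@ex;Y=(P[:,:2]-[628.5,152])@ey
    k=(P[:,2]>70)&(P[:,2]<120)&(X>-50)&(X<45)&(abs(Y)<45)
    if n[:2]=="sc":
        f=k&(X>22)&(abs(Y)<24);print("front face x",np.median(X[f]),"yaw err deg",np.degrees(np.arctan(np.polyfit(Y[f],X[f],1)[0])),"lean",np.degrees(np.arctan(np.polyfit(P[f,2],X[f],1)[0])))
    else:
        f=k&(Y>22)&(X>-24)&(X<24);print("+y face y",np.median(Y[f]),"yaw err",np.degrees(np.arctan(np.polyfit(X[f],Y[f],1)[0])),"lean",np.degrees(np.arctan(np.polyfit(P[f,2],Y[f],1)[0])))
# movement of the other things: difference of scene images
a=load("scene0.npz")[0].astype(int);b=load("scene_fin.npz")[0].astype(int)
df=cv2.morphologyEx((abs(a-b).max(2)>45).astype(np.uint8),cv2.MORPH_OPEN,np.ones((3,3)))
n,l,s,c=cv2.connectedComponentsWithStats(df);print([(s[i].tolist()) for i in range(1,n) if s[i,4]>25])
E
```

```text
t 25.275 q [0.13 0.24 2.44 3.19 0.77 1.55] tcp [460.1 137.6 153.8] grasp [510.8 142.2 135.8] y [ 0.938  0.086 -0.335] z [-0.09   0.996  0.001] F [ 0.61 -0.35  0.46] w 0.949
scene plate top x [14.4 31.8 34.8] y [-48.6  44. ]
scene 30 57 x [-23.4  33.4  35.1] y [-35.4 -12.1  36.9]
scene 66 83 x [-21.6  28.5  35.2] y [-28.4  -8.8  26.7]
scene 110 113 x [-23.9  23.5  29.9] y [-28.  -23.8  24.8]
side plate top x [ 9.8 23.1 28.7] y [23.4 49.1]
side 30 245 x [-32.5 -13.   25.8] y [-20.   26.7  36. ]
side 66 167 x [-32.7 -18.5  20.2] y [-20.8  26.2  31.8]
side 110 165 x [-32.6 -18.1  22.7] y [-19.5  25.7  31.2]
front face x 28.439664610024657 yaw err deg 0.8095120054583511 lean -0.5011954140737619
+y face y 27.70255384969964 yaw err -0.6800227745768476 lean -0.7190118792609322
[[276, 9, 22, 19, 293], [25, 19, 14, 9, 75], [289, 54, 24, 46, 519], [199, 57, 8, 9, 35], [271, 62, 15, 36, 287], [243, 69, 23, 35, 419], [311, 106, 9, 11, 69], [272, 109, 97, 101, 2824], [0, 144, 67, 69, 2481], [278, 147, 18, 14, 110], [255, 150, 10, 7, 52], [231, 157, 19, 13, 141], [343, 209, 6, 7, 27], [379, 217, 13, 14, 148], [354, 233, 40, 31, 646], [222, 271, 11, 15, 98], [232, 275, 44, 36, 789]]
```

View pics/fin.png

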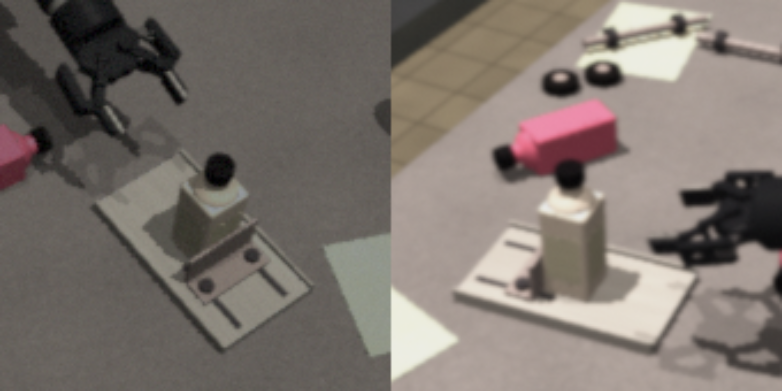

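The final view shows the bottle upright and square against the plate, with the gripper clear. No image differences appear at the jar, shaft or screwdriver. I'm handing in.

```bash
python3 -c "
from cell import arm
print(arm.close_job())"
```

```text
the job is handed in; nothing more can be done
None
```

The white bottle now stands upright on the stand with its flat side against the stop plate, and the job is handed in at about 25 s on the robot clock. I gripped it lying down and stood it upright in the air. My first wrist position ran joints 4 and 5 into their limits, so I switched to the other one (joint 4 near π). I set it down gently at the end far from the plate (about 8 N), released it, regripped at 20 N and slid it until the tool stalled at about 6 N against the plate. Then I released it and backed straight out.

**Last checks, all from the cameras:**
- **Bottle:** its front face is at 28.4 mm in stand x, and the plate face is at about 28.3 mm (scene camera). It is centred within about 1 mm, square within about 0.8° and leaning less than about 0.8°.
- **Plate and other things:** the plate's back edge had not moved (about 33 mm before and after). The scene image showed no change at the jar, shaft or screwdriver.
- **Disagreement:** the two cameras differ by about 3–6 mm on the plate's position along x. I therefore judged contact by the force and the stall rather than by the pictures.

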